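Refit the filter cassette in the downdraft box

TASK

The filter cassette of the downdraft extraction box lies on the bench. Refit it: tuck its flanged far edge under the two keeper plates, push it back against the roller lever of the presence switch until it meets the stops, and let its near edge down behind the front lip, so that it lies flat on its seat, let go, with the lever held in. Ease it in without ramming it or pressing hard, and leave the spray can, the jar and the sanding block where they stand.

Things in the scene. Friction and masses are not known exactly. Their poses are not given: they have to be found in the camera images.
- extractor: Downdraft extraction box, fixed: grey steel housing 280 (x) x 240 (y) x 100 mm high, origin under its centre, z up, x pointing away from its front (the side with knob and louvres). A bare steel top plate, 300 x 250 mm, lies on it in slotted screws: with all it carries it sits up to 6 mm nearer or farther along x than stated here. This is not in any pose: feel or see it. It does not shift in use.
- seat (a point): Point fixed to the housing, 104 mm above the bench over the box's origin, axes as the box's: level of the filter seat, the flat upper face of the top plate, with an opening 163 x 120 mm over the fan. Side guides 12 mm high stand on it, inner faces 78 mm to either side (y), from x = -106 to +70 mm.
- lip (a point): Point fixed to the housing at x = -106 mm, y = 0, seat level: foot of the front lip's inner face with the top plate in mid position. The lip is an upright steel strip along y, 164 mm long, 4 mm thick, 12 mm high. From lip to stops is 204 mm, the cassette is 200 mm long: it must be within 4 mm of the stops to go down behind the lip.
- stops (a point): Point fixed to the housing at x = +98 mm, y = 0, seat level: in the plane of the front faces of the two rear stops (|y| = 48 to 84 mm), top plate in mid position. On each stop a keeper plate 4 mm thick, underside 12 mm above the seat, overhangs 14 mm towards the lip (to x = +84 mm). So the cassette goes in only tilted, far edge first.
- lever (a joint): Sprung roller lever between the keepers, on the top plate. Rad: 0 free, grows as it is pushed to +x. Upright hinge at x 104, y -33 mm (plate in mid position); 55 mm arm, black 12 mm roller 2 to 12 mm above the seat near y +18. Free, the roller stands 21 mm out from the stops; level with them at 0.40. Pushes back 3 N free, 7 N at the stops. Switch made above 0.25; 0.32 to 0.40 when seated.
- cassette: Filter cassette, 0.4 to 0.65 kg: aluminium frame 176 (x) x 150 (y) x 22 mm, grey filter, steel grille; origin at the centre of the frame's underside, z up. At its +x end (far edge) a flange 24 mm long, 146 wide, 4 thick, level with the underside, ends at x = +112 mm; near end at x = -88. Seated, its x is along the box's x and its origin 14 to 18 mm to -x of the box's, plus the plate's shift.
- handle (a point): Centre of the bar of the cassette's steel strap handle: bar along the cassette's y, 90 mm long, 10 mm thick in x, 22 mm high; centre 55 mm above the cassette's underside (33 mm above the frame's top), 30 mm to -x of the cassette's origin; open below, between two posts at its ends.
- spray_can: Bystander: upright bare metal spray can, 64 mm across, 190 mm high, origin under its centre.
- jar: Bystander: amber jar with a steel lid, 72 mm across, 90 mm high, origin under its centre.
- sanding_block: Bystander: wooden sanding block with cork sole, 120 x 65 x 38 mm, lying flat, origin under its centre.
Mind the look-alikes: they are no part of the job. Of the things that look like the cassette, the largest one is meant.

How it is judged (in metres and radians):
At the end, for the whole second after the job is handed in: Released and at rest, the cassette lies flat (0.03 rad) on the seat (within 3 mm), its origin 5 to 26 mm to -x of the box's, within 6 mm sideways and 0.06 rad in yaw, so far flange under the keepers and near edge behind the lip; lever held beyond 0.25 rad (value of joint lever above 0.25 rad and angle between cassette's own z axis and vertical below 0.03 rad and z of cassette in the frame of extractor between 0.101 and 0.107 m and x of cassette in the frame of extractor between -0.026 and -0.005 m and y of cassette in the frame of extractor between -0.006 and 0.006 m and angle between the x axis of cassette and the x axis of extractor, either way round below 0.06 rad and linear speed of cassette below 0.02 m/s); the robot touches nothing.
It fails at once if the cassette is rammed or pressed against the box with more than 80 N (contact force between cassette and extractor above 80 N).
It fails at once if the spray can, the jar or the sanding block is moved by more than 20 mm or tipped (distance of any of spray_can, jar, sanding_block from where it was at the start of the episode above 0.02 m or angle between any of spray_can, jar, sanding_block's own z axis and vertical above 0.3 rad).
It also fails if it takes over 54 s, if anything falls off the work surface, if the arm or the gripper's body presses on something with over 40 N, if the wrist force passes 120 N, or if a joint passes its speed limit or range.

ROBOT

A 6-joint arm with a two-finger parallel gripper is mounted at the origin on the work surface. World frame = base frame: x ahead of the robot, y to its left, z up, the work surface at z = 0. Lengths are in m, angles in degrees, forces in N, time in s.
With the tool pointing down it reaches from about 0.3 to 0.75 m from the base axis. Payload 8.5 kg.
Tool frame: the origin (TCP) lies at the very end of the fingers, on their centre line; the grasp point (between the pads) lies 19 mm behind it (grip_depth is the distance from the TCP to the grasp point, in m); z points along the fingers, y is the direction in which the jaws open and shut (so a half turn about z gives the same grasp; the last joint's range is limited). The gripper opens to 85 mm and grips with 20 to 120 N. Pads are 22 mm wide; open, the fingers measure 114 mm over their backs; the gripper's body (76 mm by 85 mm) begins 54 mm behind the grasp point. The pads swing forward as they close: fully open they stand 13 mm farther back than shut.
Start: joints at [62.894, 21.807, 74.336, -0, 83.858, -12.336], TCP at [0.14, 0.532, 0.231] pointing down, gripper open.
Joint ranges: [-178.18, 178.18], [-50.72, 133.34], [12.68, 142.11], [-81.47, 261.47], [9.98, 163.14], [-165.26, 165.26]. Speed limits (degrees/s): [136.94, 136.94, 180, 180, 180, 180].

INTERFACE

Orientations are given as a 3x3 rotation matrix whose columns are the frame's x, y, z axes.
In Python, from rig import observe, get_image, close_job, silhouettes, grip_depth gives the robot as it stands. The module is installed in compiled form; this text tells all that it offers.
- The arm moves only by the shell command python3 -m crank 'ROWS' [FORCE]. ROWS is a JSON object of lists of equal length, an entry for each row: "slide": the shift along the tool's x, y, z in m, a list of three; "roll": the turn about the tool's z in rad; "grip": the finger opening in m, from 0 to 0.0854. A call has exactly 8 rows; each row is the pose to reach, as a shift and turn from the pose commanded when the call began, along the tool's axes at that moment; what a row does not reach only later rows make up. A row lasts 1/10 s, in which the tool goes at most 50 mm and 8.59 degrees, less where a joint would pass 70% of its speed; a pose out of reach is approached as far as the arm can. A call with a gripper value outside its range is refused whole. The fingers move at their own pace and stop on an object; FORCE is the grip in N (left out, the last holds). Time passes only in rows, so rows that repeat a pose let the fingers close, or fill a call up. It gives the time, the measured TCP pose, the force and the opening at its end, in the units of the state.
- observe(): the state, without advancing time (a new reading comes with each control period).
- get_image(name): name is "scene" or "top" or "wrist"; returns a dict with "frame" (420x560x3 uint8, red, green, blue), "fx", "fy", "cx", "cy" (pixels), "D" ([k1, k2, p1, p2, k3] as OpenCV has them; the pictures are not rectified), "xyz" and "rotation" of the camera in the world. Camera axes: x right, y down, z forward; pixel columns grow to the right and rows downward; lengths in m; the calibration is good to about 2 mm. A picture is of the moment at which its call begins. There is no depth.
- close_job(): hands the job in, once; it reports no verdict.
Trained networks look in a picture, given as the dict that the camera call returned (one of the last four; its "shot" number tells which), for a name from the list of things; names that differ only in an ending like _2 or _b are one class to them, and where a whole thing is asked for, a point or a joint stands for the part that bears it (a point fixed in the world has none). Each returns a list of dicts, best first, with "confidence" (0 to 1); they miss things now and then, are a little off and sometimes report something else, mostly with a low value. They report only what shows in the picture. A call takes as long as a camera call. They do not tell look-alikes from the thing itself.
- silhouettes(target, picture): "pixels" (420x560 bool, what is visible of it) and "box" ([centre column, centre row, width, height] in pixels, round what is visible of it).
The state is a dict: "time_s": time; "q": joint angles; "qvel": joint speeds; "joint_efforts": joint torques, N m; "position": TCP position; "tool_rot": TCP orientation; "ft_force": force on the tool from outside, world axes, zero at the start; "wrist_torque": the same for the moment, N m; "grip_width": finger opening in m.
Only numpy, scipy, OpenCV 4.12 (cv2) and the standard library are available. Lean on these libraries where they do the work, as an engineer would, in place of code of your own. Each camera call takes 0.05 s, during which the arm holds its last target.

## Working session

There is one attempt and no reset: what is moved stays moved. The work goes in short steps, Python scripts to look and compute and a shell command to move; the robot and the scene stay as the last step left them, time stands still between calls to the robot, and variables do not carry over. Pictures are saved under pics/ and viewed, and the job is handed in when it is done.

```bash
mkdir -p pics; cat > h.py <<'E'
import numpy as np, cv2
from rig import *
def save(n,p): cv2.imwrite(f'pics/{n}.png',cv2.cvtColor(p,cv2.COLOR_RGB2BGR))
def K(im): return np.array([[im['fx'],0,im['cx']],[0,im['fy'],im['cy']],[0,0,1.]])
def proj(im,P):
    R=np.array(im['rotation']);t=-R.T@np.array(im['xyz'])
    return cv2.projectPoints(np.array(P,float).reshape(-1,1,3),cv2.Rodrigues(R.T)[0],t,K(im),np.array(im['D']))[0].reshape(-1,2)
def ray(im,uv,z):
    n=cv2.undistortPoints(np.array(uv,float).reshape(-1,1,2),K(im),np.array(im['D'])).reshape(-1,2)
    d=np.c_[n,np.ones(len(n))]@np.array(im['rotation']).T
    c=np.array(im['xyz']); return c+d*((z-c[2])/d[:,2:])
E
python3 - <<'E'
from h import *
import pickle
ims={}
for n in ['scene','top','wrist']:
    im=get_image(n); ims[n]=im; save(n+'0',im['frame'])
    print(n,im['shot'],np.round(im['xyz'],3),np.round(im['rotation'],2).tolist(),im['fx'])
    for t in ['extractor','cassette','spray_can','jar','sanding_block','lever']:
        for r in silhouettes(t,im)[:4]: print(' ',t,round(r['confidence'],2),np.round(r['box']),r['pixels'].sum())
pickle.dump(ims,open('ims0.pkl','wb'))
s=observe();print({k:np.round(v,3).tolist() for k,v in s.items()}, grip_depth)
E
```

```text
scene 1 [1.307 0.514 0.791] [[-0.44, 0.59, -0.67], [0.9, 0.28, -0.35], [-0.02, -0.76, -0.65]] 510.3014863619663
  extractor 0.63 [175. 164. 165. 113.] 11511
  extractor 0.18 [452. 276.  40.  56.] 1807
  cassette 0.85 [452. 210.  81.  50.] 2380
  cassette 0.65 [366. 338.  86.  88.] 4508
  cassette 0.6 [330. 226. 111.  78.] 4614
  cassette 0.35 [177. 167. 162. 112.] 11436
  spray_can 0.78 [182. 259.  46.  90.] 2950
  jar 0.63 [246. 295.  37.  54.] 1811
  sanding_block 0.64 [452. 274.  39.  59.] 1746
  sanding_block 0.33 [248. 295.  42.  53.] 1791
  lever 0.56 [145. 166.  20.   4.] 61
  lever 0.29 [329. 225. 109.  81.] 4726
top 2 [0.278 0.117 1.287] [[0.01, -0.97, 0.24], [-1.0, -0.01, 0.01], [-0.01, -0.24, -0.97]] 425.7167651402684
  extractor 0.69 [386. 230. 111. 120.] 9540
  cassette 0.83 [170. 296.  61.  68.] 2147
  cassette 0.74 [193. 164.  43.  48.] 1741
  cassette 0.71 [245. 237.  76.  80.] 3272
  cassette 0.33 [384. 231. 114. 122.] 9512
  spray_can 0.82 [310. 134.  25.  40.] 822
  jar 0.67 [264. 145.  20.  30.] 582
  sanding_block 0.74 [312. 133.  25.  42.] 794
  sanding_block 0.71 [156. 226.  27.  39.] 770
wrist 3 [0.069 0.551 0.374] [[0.25, 0.93, 0.28], [0.97, -0.24, -0.07], [-0.0, 0.29, -0.96]] 310.76351586394844
  cassette 0.76 [111. 403.  38.  34.] 916
{'time_s': 1.05, 'q': [62.894, 21.805, 74.336, 0.0, 83.859, -12.336], 'qvel': [0.013, 0.052, -0.093, 0.099, -0.008, -0.042], 'joint_efforts': [0.002, -44.833, -23.146, -0.0, 0.001, 0.0], 'position': [0.14, 0.532, 0.231], 'tool_rot': [[-0.967, 0.255, -0.0], [0.255, 0.967, 0.0], [0.0, 0.0, -1.0]], 'ft_force': [-0.842, -0.382, -0.27], 'wrist_torque': [-0.016, 0.034, -0.003], 'grip_width': 0.085} 0.0187
```

View pics/scene0.png

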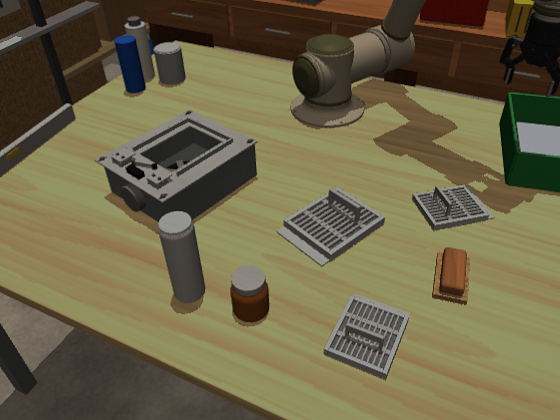

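View pics/top0.png

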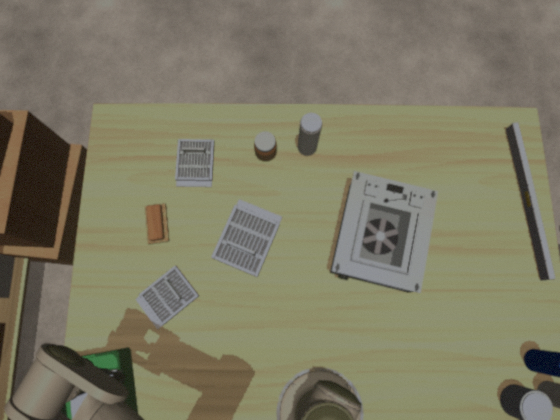

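View pics/wrist0.png

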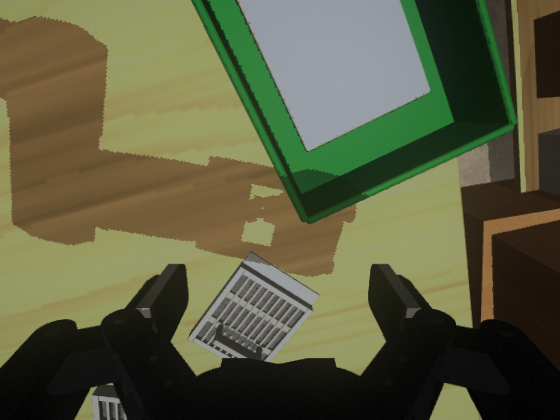

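```bash
python3 - <<'E'
from h import *
import pickle
ims=pickle.load(open('ims0.pkl','rb'))
t=ims['top']['frame'];s=ims['scene']['frame']
a=cv2.resize(t[185:290,195:300],(400,400),interpolation=cv2.INTER_CUBIC)
b=cv2.resize(t[165:300,325:445],(356,400),interpolation=cv2.INTER_CUBIC)
save('c1',np.hstack([a,b]))
a=cv2.resize(s[170:280,260:400],(509,400),interpolation=cv2.INTER_CUBIC)
save('c2',a)
save('c3',cv2.resize(s[95:230,85:265],(800,600),interpolation=cv2.INTER_CUBIC))
for n in ['top','scene']:
    im=ims[n]
    for tt in ['cassette','extractor']:
      pass
E
```

```text
(no output)
```

View pics/c1.png

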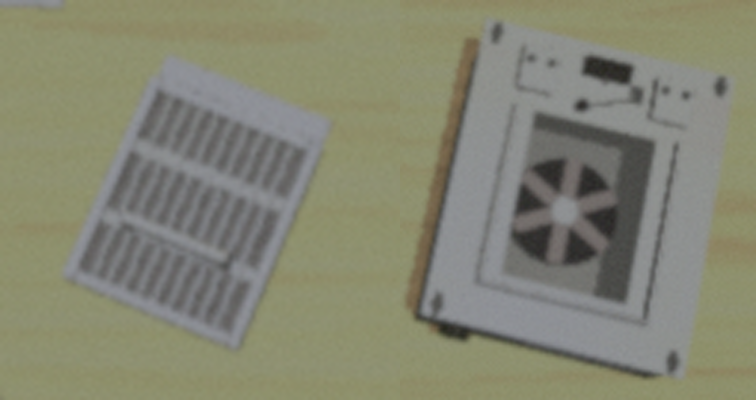

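View pics/c2.png

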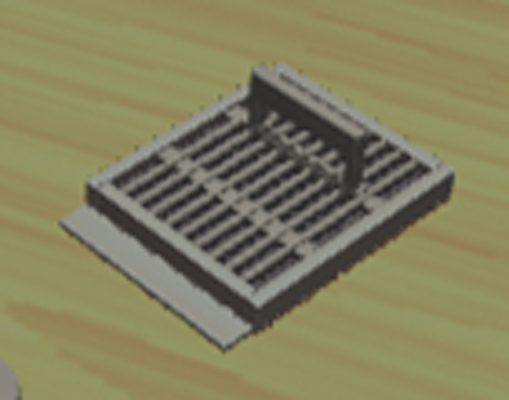

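View pics/c3.png

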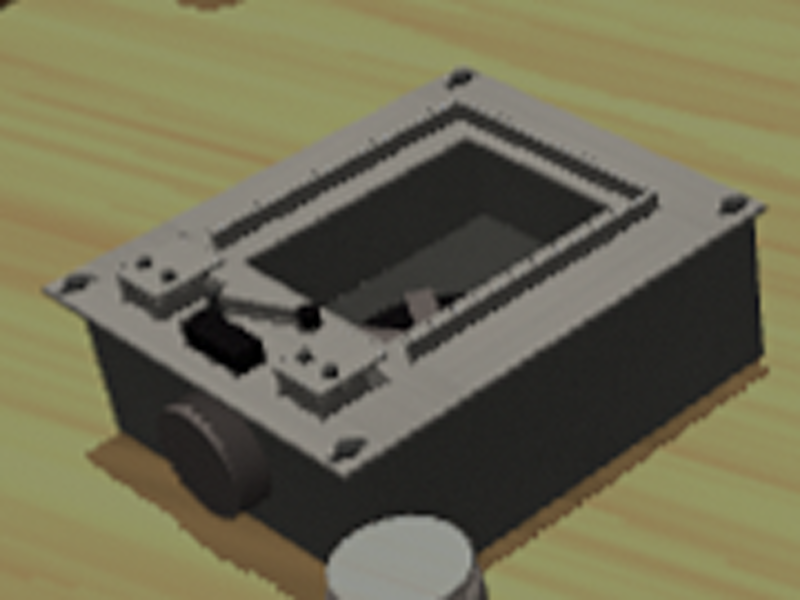

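```bash
cat > fit.py <<'E'
from h import *
import pickle
from scipy.optimize import least_squares
ims=pickle.load(open('ims0.pkl','rb'))
def fit(obs,z0,x0):
    def W(p,P): c,s=np.cos(p[2]),np.sin(p[2]); P=np.array(P,float); return np.c_[p[0]+c*P[:,0]-s*P[:,1],p[1]+s*P[:,0]+c*P[:,1],z0+P[:,2]]
    def r(p): return np.concatenate([(proj(ims[n],W(p,[q for q,_ in o]))-np.array([u for _,u in o])).ravel() for n,o in obs.items()])
    S=least_squares(r,x0,loss='soft_l1'); return S.x,S.fun.reshape(-1,2)
if __name__=='__main__':
    C={'top':[((.112,.073,.004),(238.3,200)),((.112,-.073,.004),(281.6,217)),((-.088,.075,.022),(212,257.7)),((-.088,-.075,.022),(257.5,276.3))],
   'scene':[((.112,-.073,.004),(277,231)),((.112,.073,.004),(321.9,266.2)),((.088,-.075,.022),(284.2,221.4)),((.088,.075,.022),(331,252.5)),((-.088,.075,.022),(384.3,217.3)),((-.088,-.075,.022),(337,187.9)),((-.03,-.045,.066),(329.3,189.2)),((-.03,.045,.066),(360.4,207.1))]}
    B={'top':[((.15,.125,0),(354.7,171)),((.15,-.125,0),(437.9,192)),((-.15,-.125,0),(421,292.6)),((-.15,.125,0),(331,272.3))],
   'scene':[((-.15,-.125,0),(189.6,110.3)),((-.15,.125,0),(257.8,141.8)),((.15,.125,0),(162.6,202.5)),((.15,-.125,0),(94.5,160.2))]}
    for o,z,x in ((C,0,[.5,.2,-.3]),(B,.104,[.5,-.2,-.2])):
        for k in (o,{'top':o['top']},{'scene':o['scene']}):
            p,f=fit(k,z,x);print(np.round(p,4),np.degrees(p[2]).round(2));print(np.round(f,1).tolist())
    for n,z in (('spray_can',0.19),('jar',.09)):pass
    print(ray(ims['top'],[(311,122)],.19),ray(ims['top'],[(265,139)],.09))
E
python3 fit.py
```

```text
[ 0.4868  0.2205 -0.3753] -21.5
[[-0.0, -1.5], [0.1, -1.4], [-1.4, -0.8], [-0.5, -0.3], [-0.8, -0.0], [0.5, -0.7], [-0.9, -1.7], [0.4, 1.8], [0.9, -1.2], [-0.2, -1.4], [0.6, -1.1], [-0.7, -0.6]]
[ 0.4839  0.2192 -0.3697] -21.18
[[0.1, -0.5], [0.4, -0.6], [-0.9, 0.4], [0.2, 0.6]]
[ 0.489   0.2215 -0.3795] -21.74
[[-0.9, 0.5], [0.3, 0.1], [-0.9, -1.1], [0.2, 2.6], [1.1, -0.4], [0.1, -0.7], [0.8, -0.5], [-0.6, 0.2]]
[ 0.5033 -0.1834 -0.242 ] -13.86
[[-0.9, -0.5], [-0.1, -1.0], [-0.9, 0.4], [0.3, -1.7], [-0.3, -1.2], [-0.2, -1.2], [-0.0, -1.1], [0.1, -1.0]]
[ 0.5012 -0.1845 -0.2394] -13.72
[[-0.6, 0.3], [0.2, -0.5], [-0.3, 1.1], [0.8, -0.8]]
[ 0.507  -0.1805 -0.2438] -13.97
[[-0.0, -0.4], [0.1, -0.1], [-0.1, 0.3], [0.0, 0.0]]
[[0.79149309 0.03229481 0.19      ]] [[0.78150824 0.16392319 0.09      ]]
```

```bash
python3 -m crank '{"slide":[[-0.043,-0.023,0],[-0.086,-0.046,0],[-0.129,-0.069,0],[-0.172,-0.092,0],[-0.215,-0.115,0],[-0.257,-0.139,0.01],[-0.30,-0.162,0.02],[-0.342,-0.186,0.03]],"roll":[0.14,0.28,0.42,0.56,0.7,0.84,0.98,1.12],"grip":[0.05,0.05,0.05,0.05,0.05,0.05,0.05,0.05]}' 30
cat > st.py <<'E'
from h import *
import sys
s=observe();R=np.array(s['tool_rot']);p=np.array(s['position'])
y=np.degrees(np.arctan2(R[1,1],R[0,1]))
print('t',s['time_s'],'p',p.round(4),'yaw',y.round(2),'tilt',R[:,2].round(3),'F',np.round(s['ft_force'],1),'T',np.round(s['wrist_torque'],2),'w',round(s['grip_width'],4),'q6',round(s['q'][5],1))
if len(sys.argv)>4:
    t=np.array([float(a) for a in sys.argv[1:4]]);yy=float(sys.argv[4])
    print('need slide',(R.T@(t-p)).round(4),'roll',np.radians(y-yy).round(4))
E
python3 st.py .4589 .2315 .15 -21.5
```

```text
time_s: 1.85
position: [0.4248, 0.2632, 0.2012]
tool_rot: [[-0.186, 0.983, 0.001], [0.983, 0.186, 0.0], [0.0, 0.001, -1.0]]
ft_force: [1.2, -0.0, -1.0]
grip_width: 0.0501
t 1.85 p [0.4248 0.2632 0.2012] yaw 10.72 tilt [ 0.001  0.    -1.   ] F [ 1.2 -0.  -1. ] T [ 0.02 -0.02  0.03] w 0.0501 q6 7.5
need slide [-0.0375  0.0276  0.0512] roll 0.5624
```

```bash
python3 -m crank '{"slide":[[-0.01,0.007,0.01],[-0.02,0.014,0.02],[-0.03,0.021,0.03],[-0.0375,0.0276,0.04],[-0.0375,0.0276,0.05],[-0.0375,0.0276,0.05],[-0.0375,0.0276,0.05],[-0.0375,0.0276,0.05]],"roll":[0.14,0.28,0.42,0.565,0.565,0.565,0.565,0.565],"grip":[0.05,0.05,0.05,0.05,0.05,0.05,0.05,0.05]}'
python3 st.py .4589 .2315 .038 -21.5
python3 - <<'E'
from h import *
im=get_image('wrist');f=im['frame'].copy()
import pickle;pickle.dump(im,open('w1.pkl','wb'))
c,s=np.cos(-.3753),np.sin(-.3753)
for q in [(-.03,-.045,.066),(-.03,.045,.066),(.112,.073,.004),(.112,-.073,.004),(-.088,.075,.022),(.088,.075,.022),(-.088,-.075,.022)]:
    P=[.4868+c*q[0]-s*q[1],.2205+s*q[0]+c*q[1],q[2]];u=proj(im,[P])[0];print(q,u.round())
    if abs(u).max()<3000: cv2.circle(f,tuple(int(v) for v in u),4,(255,0,0),1)
save('w1',f)
E
```

```text
time_s: 2.65
position: [0.4577, 0.2337, 0.1519]
tool_rot: [[0.361, 0.932, 0.001], [0.932, -0.361, 0.0], [0.001, 0.001, -1.0]]
ft_force: [-0.0, 0.2, 0.1]
grip_width: 0.0502
t 2.65 p [0.4577 0.2337 0.1519] yaw -21.18 tilt [ 0.001  0.    -1.   ] F [-0.   0.2  0.1] T [0.03 0.02 0.02] w 0.0502 q6 35.0
need slide [-0.0016  0.0019  0.1139] roll 0.0056
(-0.03, -0.045, 0.066) [280. 271.]
(-0.03, 0.045, 0.066) [281. 160.]
(0.112, 0.073, 0.004) [437. 122.]
(0.112, -0.073, 0.004) [415. 267.]
(-0.088, 0.075, 0.022) [212. 117.]
(0.088, 0.075, 0.022) [420. 119.]
(-0.088, -0.075, 0.022) [220. 276.]
```

View pics/w1.png

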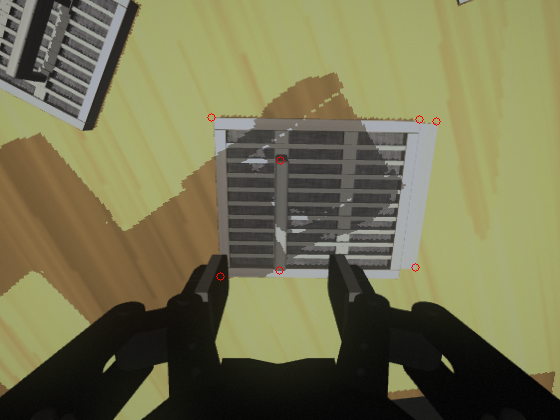

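```bash
python3 -m crank '{"slide":[[-0.001,0.001,0.02],[-0.001,0.001,0.04],[-0.001,0.001,0.06],[-0.001,0.001,0.08],[-0.001,0.001,0.095],[-0.001,0.001,0.107],[-0.001,0.001,0.114],[-0.001,0.001,0.114]],"roll":[0,0,0,0,0,0,0,0],"grip":[0.05,0.05,0.05,0.05,0.05,0.05,0.05,0.05]}' 30
python3 -m crank '{"slide":[[0,0,0],[0,0,0],[0,0,0],[0,0,0],[0,0,0],[0,0,0],[0,0,0],[0,0,0]],"roll":[0,0,0,0,0,0,0,0],"grip":[0.03,0.02,0.01,0.0,0.0,0.0,0.0,0.0]}' 30
python3 st.py; python3 -c "
from h import *
save('w2',get_image('wrist')['frame'])"
```

```text
time_s: 3.5
position: [0.4581, 0.232, 0.037]
tool_rot: [[0.363, 0.932, -0.001], [0.932, -0.363, -0.0], [-0.001, -0.001, -1.0]]
ft_force: [-0.5, 0.0, 0.1]
grip_width: 0.0502
time_s: 4.3
position: [0.4589, 0.232, 0.038]
tool_rot: [[0.364, 0.931, 0.002], [0.931, -0.364, 0.0], [0.001, 0.001, -1.0]]
ft_force: [1.4, 0.3, 5.7]
grip_width: 0.0094
t 4.3 p [0.4589 0.232  0.038 ] yaw -21.35 tilt [ 0.002  0.    -1.   ] F [1.4 0.3 5.7] T [-0.1  -0.   -0.36] w 0.0094 q6 35.0
```

View pics/w2.png

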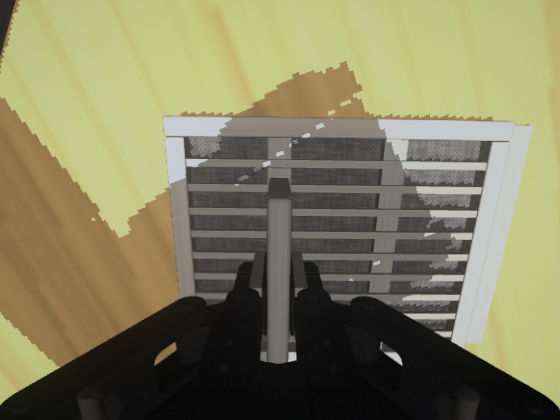

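```bash
python3 -m crank '{"slide":[[0,0,-0.005],[0,0,-0.015],[0,0,-0.03],[0,0,-0.05],[0,0,-0.08],[0,0,-0.11],[0,0,-0.14],[0,0,-0.16]],"roll":[0,0,0,0,0,0,0,0],"grip":[0,0,0,0,0,0,0,0]}' 30
python3 -c "
from h import *
import pickle
im=get_image('wrist');pickle.dump(im,open('w3.pkl','wb'));save('w3',im['frame']);save('s3',get_image('scene')['frame'])"
python3 st.py
```

```text
time_s: 5.15
position: [0.458, 0.232, 0.1995]
tool_rot: [[0.363, 0.932, 0.001], [0.932, -0.363, 0.0], [0.001, 0.001, -1.0]]
ft_force: [-0.2, 0.4, -6.1]
grip_width: 0.0094
t 5.25 p [0.4589 0.2322 0.1999] yaw -21.3 tilt [ 0.004  0.001 -1.   ] F [ 0.7  0.2 -6.6] T [0.03 0.12 0.03] w 0.0095 q6 34.9
```

View pics/w3.png

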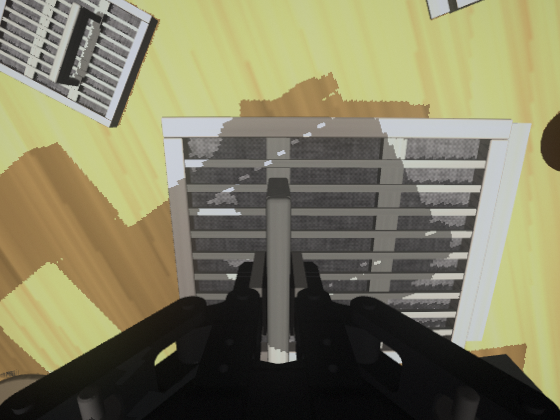

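View pics/s3.png

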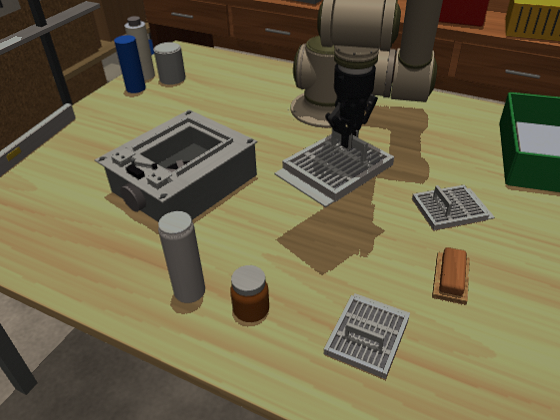

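```bash
python3 - <<'E'
from h import *
import pickle
im=pickle.load(open('w3.pkl','rb'))
g=cv2.resize(im['frame'][100:380,140:540],(800,560),interpolation=cv2.INTER_CUBIC)
save('w3c',np.clip(g.astype(float)*1.3,0,255).astype(np.uint8))
E
```

```text
(no output)
```

View pics/w3c.png

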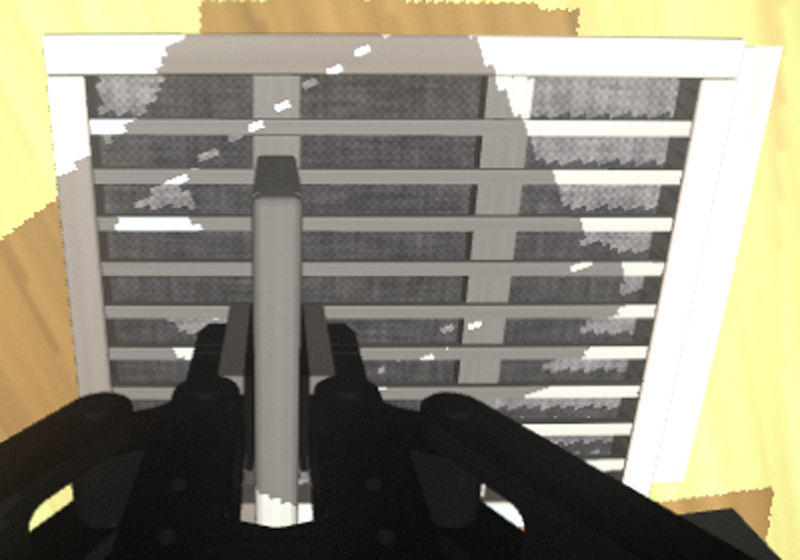

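```bash
python3 - <<'E'
from h import *
import pickle
from scipy.optimize import least_squares
im=pickle.load(open('w3.pkl','rb'));s=observe()
Rt=np.array(s['tool_rot']);pt=np.array(s['position'])
# nominal tool->cassette: cassette x = tool y, cassette y = tool x, z=-tool z ; 
N=np.array([[0,1,0],[1,0,0],[0,0,-1.]])
O=[((-.088,.075,.022),(162,117)),((.088,.075,.022),(511.5,119)),((.112,.073,.004),(531.5,123)),((.112,-.073,.004),(483,341.5)),((-.035,.045,.066),(267,198)),((-.025,.045,.066),(290.5,198)),((-.035,-.045,.066),(269,363)),((-.025,-.045,.066),(288.5,362))]
P=np.array([o[0] for o in O]);U=np.array([o[1] for o in O])
def W(p):
    R=N@cv2.Rodrigues(np.array(p[3:]))[0]
    return (P@R.T+p[:3])@Rt.T+pt
def r(p): return (proj(im,W(p))-U).ravel()
S=least_squares(r,[0,.03,.038,0,0,0],loss='soft_l1')
print('tool-frame origin',S.x[:3].round(4),'rot(cass axes)deg',np.degrees(S.x[3:]).round(2));print(r(S.x).reshape(-1,2).round(1).tolist())
E
```

```text
tool-frame origin [-0.0014  0.0328  0.05  ] rot(cass axes)deg [ 1.92 -2.67  0.18]
[[12.0, 1.7], [0.1, 0.8], [0.8, -0.6], [-3.6, -9.2], [-0.5, -1.1], [-0.3, -0.9], [0.1, 0.6], [-0.1, 2.4]]
```

```bash
python3 - <<'E'
from h import *
import pickle
from scipy.optimize import least_squares
im=pickle.load(open('w3.pkl','rb'));s=observe()
Rt=np.array(s['tool_rot']);pt=np.array(s['position'])
N=np.array([[0,1,0],[1,0,0],[0,0,-1.]])
O=[((-.088,.075,.022),(162,117)),((.088,.075,.022),(511.5,119)),((.112,.073,.004),(531.5,123)),((.112,-.073,.004),(483,341.5)),((-.035,.045,.066),(267,198)),((-.025,.045,.066),(290.5,198)),((-.035,-.045,.066),(269,363)),((-.025,-.045,.066),(288.5,362))]
P=np.array([o[0] for o in O]);U=np.array([o[1] for o in O])
def W(p,P=P):
    R=N@cv2.Rodrigues(np.array(p[3:]))[0]
    return (P@R.T+p[:3])@Rt.T+pt
print(proj(im,W([0,.03,.038,0,0,0])).round(1).tolist())
for idx in ([0,1,2,3,4,5],[0,1,2,4,5],list(range(8))):
    r=lambda p:(proj(im,W(p))-U)[idx].ravel()
    for f in ('yaw','yaw+pitch'):
        e=(lambda q:[*q[:3],0,q[4] if f!='yaw' else 0,q[3]])
        S=least_squares(lambda q:r(e(q)),[0,.03,.038,0,0])
        print(idx,f,S.x[:3].round(4),np.degrees(S.x[3:]).round(2),r(e(S.x)).reshape(-1,2).round(1).tolist())
f=im['frame'].copy()
for q in proj(im,W([0,.03,.038,0,0,0])): cv2.circle(f,tuple(int(round(v)) for v in q),4,(255,0,0),1)
save('w3p',f)
E
```

```text
Traceback (most recent call last):
cv2.error: OpenCV(4.12.0) /io/opencv/modules/calib3d/src/calibration_base.cpp:151: error: (-210:Unsupported format or combination of formats) The matrices must have 32f or 64f data type in function 'Rodrigues'
```

```bash
cat > inhand.py <<'E'
from h import *
import pickle
from scipy.optimize import least_squares
im=pickle.load(open('w3.pkl','rb'));s=observe()
Rt=np.array(s['tool_rot']);pt=np.array(s['position'])
N=np.array([[0,1,0],[1,0,0],[0,0,-1.]])
O=[((-.088,.075,.022),(162,117)),((.088,.075,.022),(511.5,119)),((.112,.073,.004),(531.5,123)),((.112,-.073,.004),(483,341.5)),((-.035,.045,.066),(267,198)),((-.025,.045,.066),(290.5,198)),((-.035,-.045,.066),(269,363)),((-.025,-.045,.066),(288.5,362))]
P=np.array([o[0] for o in O]);U=np.array([o[1] for o in O])
def W(p,P=P):
    R=N@cv2.Rodrigues(np.array(p[3:],float))[0]
    return (P@R.T+p[:3])@Rt.T+pt
print(proj(im,W([0,.03,.038,0,0,0])).round(1).tolist())
for idx in ([0,1,2,3,4,5],[0,1,2,4,5],list(range(8))):
    r=lambda p:(proj(im,W(p))-U)[idx].ravel()
    for f in ('yaw','yaw+pitch'):
        e=(lambda q:[*q[:3],0,q[4] if f!='yaw' else 0,q[3]])
        S=least_squares(lambda q:r(e(q)),[0,.03,.038,0,0])
        print(idx,f,S.x[:3].round(4),np.degrees(S.x[3:]).round(2),r(e(S.x)).reshape(-1,2).round(1).tolist())
f=im['frame'].copy()
for q in proj(im,W([0,.03,.038,0,0,0])): cv2.circle(f,tuple(int(round(v)) for v in q),4,(255,0,0),1)
save('w3p',f)
E
python3 inhand.py
```

```text
[[161.3, 114.1], [517.3, 115.9], [534.9, 120.1], [483.8, 339.6], [266.1, 195.5], [292.4, 195.6], [268.0, 382.0], [289.4, 382.1]]
[0, 1, 2, 3, 4, 5] yaw [-0.0015  0.0297  0.0398] [0.01 0.  ] [[0.3, 0.4], [2.0, 0.0], [-0.2, -0.1], [-1.6, -1.7], [-1.5, 0.3], [0.8, 0.4]]
[0, 1, 2, 3, 4, 5] yaw+pitch [-0.0016  0.0297  0.0399] [ 0.02 -0.11] [[0.5, 0.5], [2.0, 0.1], [-0.1, -0.1], [-1.5, -1.7], [-1.7, 0.2], [0.6, 0.3]]
[0, 1, 2, 4, 5] yaw [-0.0015  0.0297  0.0403] [-0.01  0.  ] [[0.7, 0.3], [1.2, 0.0], [-1.0, -0.1], [-1.5, -0.1], [0.7, -0.1]]
[0, 1, 2, 4, 5] yaw+pitch [-0.0015  0.0296  0.0402] [-0.03  0.12] [[0.4, 0.2], [1.1, 0.0], [-1.1, -0.1], [-1.3, -0.1], [0.9, -0.0]]
[0, 1, 2, 3, 4, 5, 6, 7] yaw [-0.0009  0.0304  0.0448] [-0.24  0.  ] [[5.5, -1.7], [-3.0, -0.6], [-5.1, -0.6], [-5.4, -6.7], [1.2, -4.8], [2.5, -4.6], [-0.1, 9.0], [0.8, 10.1]]
[0, 1, 2, 3, 4, 5, 6, 7] yaw+pitch [-0.0019  0.032   0.0471] [ 0.23 -2.44] [[10.0, 1.6], [-1.2, -0.0], [-0.7, -0.4], [-0.7, -4.4], [-2.2, -4.0], [-1.6, -3.8], [-1.5, 5.0], [-1.1, 6.7]]
```

View pics/w3p.png

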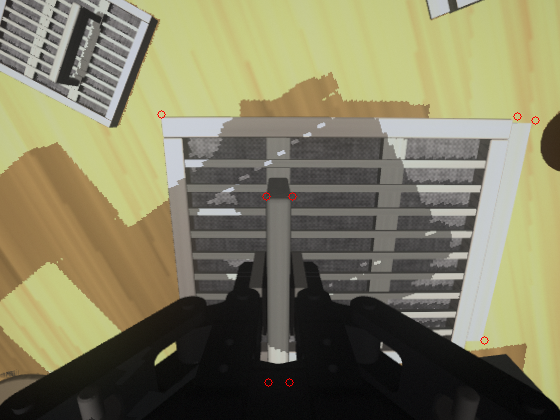

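```bash
python3 -m crank '{"slide":[[-0.01,0.0033,0],[-0.035,0.0117,0],[-0.07,0.0233,0],[-0.105,0.035,0],[-0.14,0.0467,0],[-0.175,0.0583,0],[-0.21,0.07,0],[-0.245,0.0816,0]],"roll":[0,-0.01,-0.03,-0.05,-0.07,-0.09,-0.11,-0.129],"grip":[0,0,0,0,0,0,0,0]}' 40
python3 st.py .439 -.1662 .20 -13.9
```

```text
time_s: 6.05
position: [0.4437, -0.0276, 0.1957]
tool_rot: [[0.24, 0.971, -0.004], [0.971, -0.24, 0.001], [-0.0, -0.004, -1.0]]
ft_force: [0.8, -0.1, -5.5]
grip_width: 0.0092
t 6.05 p [ 0.4437 -0.0276  0.1957] yaw -13.88 tilt [-0.004  0.001 -1.   ] F [ 0.8 -0.1 -5.5] T [0.04 0.01 0.06] w 0.0092 q6 -5.0
need slide [-0.1357  0.0287 -0.0044] roll 0.0003
```

```bash
python3 -m crank '{"slide":[[-0.032,0.007,0],[-0.064,0.014,0],[-0.094,0.02,0],[-0.118,0.025,0],[-0.131,0.028,0],[-0.135,0.029,0],[-0.135,0.029,0],[-0.135,0.029,0]],"roll":[0,0,0,0,0,0,0,0],"grip":[0,0,0,0,0,0,0,0]}' 40
python3 -c "
from h import *
import pickle
im=get_image('wrist');pickle.dump(im,open('w4.pkl','wb'));save('w4',im['frame'])"
python3 st.py .439 -.1662 .20 -13.9
```

```text
time_s: 6.85
position: [0.4408, -0.1629, 0.197]
tool_rot: [[0.24, 0.971, -0.001], [0.971, -0.24, 0.001], [0.001, -0.001, -1.0]]
ft_force: [-0.7, 0.3, -5.5]
grip_width: 0.0094
t 6.9 p [ 0.4409 -0.1629  0.1972] yaw -13.85 tilt [-0.     0.001 -1.   ] F [-0.2  0.5 -5.8] T [0.07 0.17 0.04] w 0.0093 q6 -20.9
need slide [-0.0037 -0.001  -0.0028] roll 0.0008
```

View pics/w4.png

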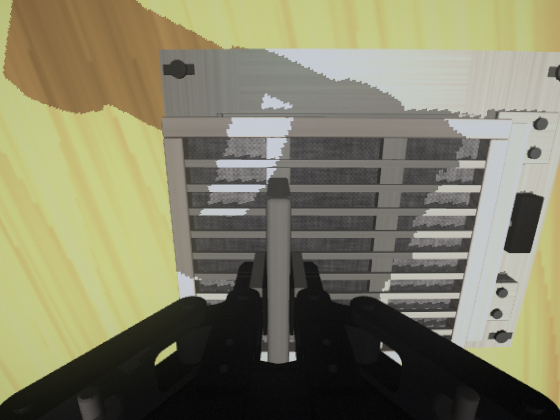

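```bash
python3 - <<'E'
from h import *
import pickle
im=pickle.load(open('w4.pkl','rb'))
f=im['frame'];save('w4c',np.hstack([cv2.resize(f[35:135,150:250],(400,400),interpolation=cv2.INTER_CUBIC),cv2.resize(f[35:135,460:560],(400,400),interpolation=cv2.INTER_CUBIC)]))
s=observe();R=np.array(s['tool_rot']);p=np.array(s['position'])
th=np.radians(-13.86);Rb=np.array([[np.cos(th),-np.sin(th)],[np.sin(th),np.cos(th)]])
A=ray(im,[(162,50.5),(550,50)],.104)
d=A[1]-A[0];print('edge yaw',np.degrees(np.arctan2(d[1],d[0])))
print('plate centre from corner',A[0][:2]-Rb@[-.15,.125])
gray=cv2.cvtColor(f,cv2.COLOR_RGB2GRAY).astype(int)
for c in (200,250,350,450,540): print(c,gray[44:56,c])
for r in (60,80,100): print(r,gray[r,155:170])
print('cassette corner', ray(im,[(163,117),(511.5,119.5)],.197-.040+.022))
E
```

```text
edge yaw -13.329367057043063
plate centre from corner [ 0.50665633 -0.18568349]
200 [132 131 129 128 128 125 123 122 122 123 122 123]
250 [193 193 192 193 174 141 131 129 132 132 132 132]
350 [186 186 185 184 191 197 202 201 201 201 201 201]
450 [192 191 193 192 192 193 193 193 193 195 195 196]
540 [175 176 175 176 176 176 175 179 187 187 187 187]
60 [125 125 125 127 125 120 121 118 118 116 120 119 118 121 122]
80 [129 127 126 127 126 128 123 123 121 118 118 118 122 118 118]
100 [128 128 128 130 131 130 131 131 125 125 122 118 119 120 122]
cassette corner [[ 0.4028654  -0.07719164  0.179     ]
 [ 0.57325248 -0.11967765  0.179     ]]
```

View pics/w4c.png

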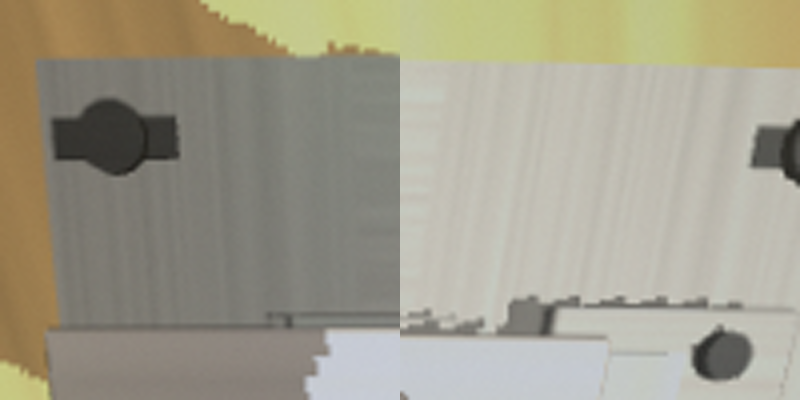

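```bash
python3 - <<'E'
from h import *
import pickle
from scipy.optimize import least_squares
im=pickle.load(open('w4.pkl','rb'))
A=ray(im,[(165,49.8),(250,48.7),(350,48.3),(540,51.3)],.104)[:,:2]
pf=np.polyfit(A[:,0],A[:,1],1);print('edge yaw',np.degrees(np.arctan(pf[0])),A.round(4).tolist())
O=[((-.15,.125,.104),(159.5,50)),((.15,.125,.104),(560,51.8)),((.084,.084,.120),(497.5,112)),((-.110,.082,.116),(217.5,113.7))]
P=np.array([o[0] for o in O]);U=np.array([o[1] for o in O])
def Wd(q): 
    c,s=np.cos(q[2]),np.sin(q[2]);return np.c_[q[0]+c*P[:,0]-s*P[:,1],q[1]+s*P[:,0]+c*P[:,1],P[:,2]]
S=least_squares(lambda q:(proj(im,Wd(q))-U).ravel(),[.505,-.18,-.24])
q=S.x;print('plate',q.round(4),np.degrees(q[2]).round(2),S.fun.round(1))
s=observe();R=np.array(s['tool_rot']);p=np.array(s['position'])
for o in ((-.0015,.0297,.04),(0,.03,.039)):
    c=R@np.array(o)+p
    d=c[:2]-q[:2];cs,sn=np.cos(q[2]),np.sin(q[2])
    print('cass',c.round(4),'in plate',(cs*d[0]+sn*d[1]).round(4),(-sn*d[0]+cs*d[1]).round(4))
E
```

```text
edge yaw -13.631464903928482 [[0.3931, -0.0285], [0.4506, -0.0423], [0.5178, -0.0584], [0.6486, -0.0904]]
plate [ 0.5012 -0.1841 -0.2379] -13.63 [-6.2  1.2 18.6  1.8 -4.4  0.2 -6.8  1.2]
cass [ 0.4693 -0.1714  0.1572] in plate -0.034 0.0048
cass [ 0.47   -0.17    0.1582] in plate -0.0337 0.0063
```

```bash
python3 - <<'E'
from h import *
import pickle
from scipy.optimize import least_squares
im=pickle.load(open('w4.pkl','rb'))
O=[((-.15,.125,.104),(159.5,50)),((.1333,.125,.104),(540,51.3)),((.084,.084,.120),(497.5,112)),((-.110,.082,.116),(217.5,113.7))]
P=np.array([o[0] for o in O]);U=np.array([o[1] for o in O])
w=np.array([1,1,0,1,1,1,1,1.])
def Wd(q): 
    c,s=np.cos(q[2]),np.sin(q[2]);return np.c_[q[0]+c*P[:,0]-s*P[:,1],q[1]+s*P[:,0]+c*P[:,1],P[:,2]]
S=least_squares(lambda q:w*(proj(im,Wd(q))-U).ravel(),[.505,-.18,-.24])
q=S.x;print('plate',q.round(4),np.degrees(q[2]).round(2),S.fun.round(1))
s=observe();R=np.array(s['tool_rot']);p=np.array(s['position'])
for o in ((-.0015,.0297,.04),(0,.03,.039)):
    c=R@np.array(o)+p
    d=c[:2]-q[:2];cs,sn=np.cos(q[2]),np.sin(q[2])
    print('cass',c.round(4),'in plate',(cs*d[0]+sn*d[1]).round(4),(-sn*d[0]+cs*d[1]).round(4))
E
```

```text
plate [ 0.5053 -0.1845 -0.2381] -13.64 [-0.5  0.1  0.   0.8  1.5 -0.7 -1.   0.1]
cass [ 0.4693 -0.1714  0.1572] in plate -0.038 0.0042
cass [ 0.47   -0.17    0.1582] in plate -0.0377 0.0057
```

```bash
python3 -m crank '{"slide":[[-0.001,0,0.004],[-0.002,0,0.01],[-0.003,0,0.017],[-0.0042,0,0.023],[-0.0042,0,0.028],[-0.0042,0,0.030],[-0.0042,0,0.030],[-0.0042,0,0.030]],"roll":[-0.003,-0.003,-0.003,-0.003,-0.003,-0.003,-0.003,-0.003],"grip":[0,0,0,0,0,0,0,0]}' 40
python3 -c "
from h import *
import pickle
im=get_image('wrist');pickle.dump(im,open('w5.pkl','wb'));f=im['frame']
z=lambda a:cv2.resize(a,(400,400),interpolation=cv2.INTER_CUBIC)
save('w5',f)
save('w5c',np.hstack([z(f[60:160,150:250]),z(f[60:160,450:550])]))
im=get_image('scene');f=im['frame'];save('s5',cv2.resize(f[60:240,80:320],(800,600)))
"
python3 st.py
```

```text
time_s: 7.7
position: [0.4401, -0.1681, 0.1675]
tool_rot: [[0.238, 0.971, 0.0], [0.971, -0.238, -0.0], [-0.0, 0.0, -1.0]]
ft_force: [-0.1, 0.1, -6.5]
grip_width: 0.0093
t 7.8 p [ 0.4401 -0.1681  0.1676] yaw -13.75 tilt [ 0.001 -0.    -1.   ] F [ 0.4 -0.7 -6.8] T [0.08 0.21 0.  ] w 0.0092 q6 -21.6
```

View pics/w5.png

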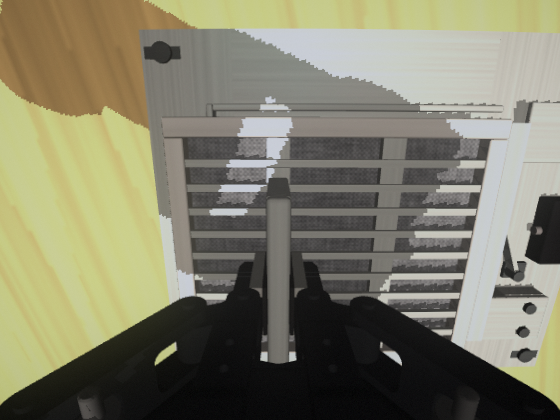

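View pics/w5c.png

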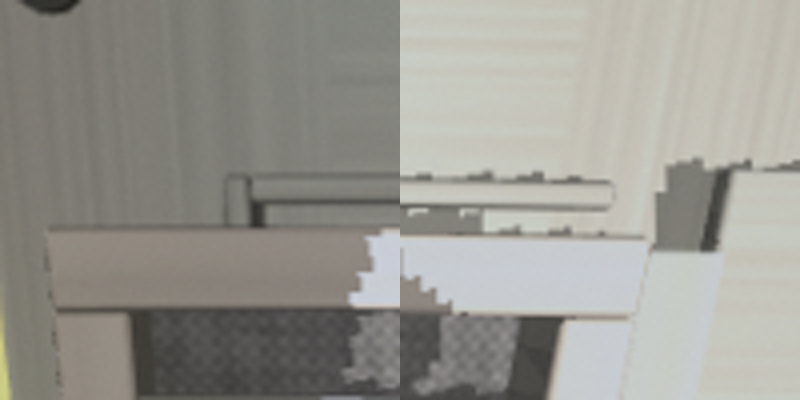

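View pics/s5.png

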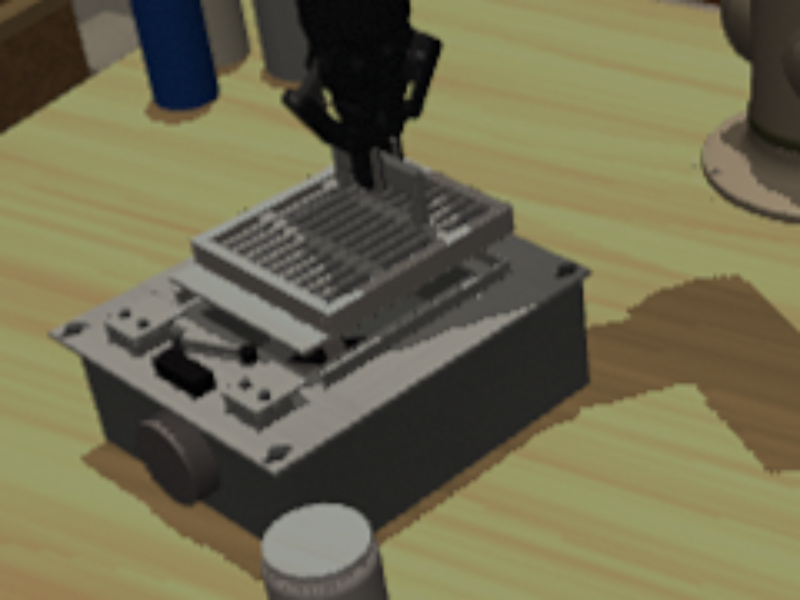

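```bash
python3 - <<'E'
from h import *
import pickle
from scipy.optimize import least_squares
im=pickle.load(open('w5.pkl','rb'))
O=[((-.106,.078,.116),(213,110.3)),((.070,.078,.116),(503.3,112.2)),((-.110,.082,.116),(206.8,103.8)),((.084,.084,.120),(532,102.5))]
P=np.array([o[0] for o in O]);U=np.array([o[1] for o in O])
def Wd(q): 
    c,s=np.cos(q[2]),np.sin(q[2]);return np.c_[q[0]+c*P[:,0]-s*P[:,1],q[1]+s*P[:,0]+c*P[:,1],P[:,2]]
S=least_squares(lambda q:(proj(im,Wd(q))-U).ravel(),[.505,-.18,-.24])
q=S.x;print('plate',q.round(4),np.degrees(q[2]).round(2),S.fun.round(1))
s=observe();R=np.array(s['tool_rot']);p=np.array(s['position'])
cs,sn=np.cos(q[2]),np.sin(q[2])
for o in ((-.0015,.0297,.04),(0,.03,.039)):
    c=R@np.array(o)+p
    d=c[:2]-q[:2]
    print('cass',c.round(4),'in plate',(cs*d[0]+sn*d[1]).round(4),(-sn*d[0]+cs*d[1]).round(4))
C=ray(im,[(162,117),(511,119.2)],p[2]-.04+.022)
for c in C:
    d=c[:2]-q[:2];print('corner in plate',(cs*d[0]+sn*d[1]).round(4),(-sn*d[0]+cs*d[1]).round(4))
E
```

```text
plate [ 0.5051 -0.1844 -0.2406] -13.79 [-0.2  0.3  0.3  0.4 -1.1 -0.2  1.1 -0.1]
cass [ 0.4686 -0.1766  0.1276] in plate -0.0373 -0.0011
cass [ 0.4693 -0.1752  0.1286] in plate -0.037 0.0004
corner in plate -0.1248 0.0744
corner in plate 0.0509 0.0743
```

```bash
python3 -m crank '{"slide":[[0,0,0.002],[0,0,0.004],[0,0,0.006],[0,0,0.007],[0,0,0.008],[0,0,0.009],[0,0,0.010],[0,0,0.0105]],"roll":[0,0,0,0,0,0,0,0],"grip":[0,0,0,0,0,0,0,0]}' 25; python3 st.py
```

```text
time_s: 8.6
position: [0.44, -0.168, 0.1567]
tool_rot: [[0.238, 0.971, -0.0], [0.971, -0.238, 0.0], [-0.0, -0.0, -1.0]]
ft_force: [0.0, 0.2, -6.4]
grip_width: 0.0088
t 8.6 p [ 0.44   -0.168   0.1567] yaw -13.75 tilt [-0.  0. -1.] F [ 0.   0.2 -6.4] T [ 0.02  0.21 -0.03] w 0.0088 q6 -21.6
```

```bash
python3 -m crank '{"slide":[[0,0,0.0005],[0,0,0.001],[0,0,0.0015],[0,0,0.002],[0,0,0.0025],[0,0,0.003],[0,0,0.003],[0,0,0.003]],"roll":[0,0,0,0,0,0,0,0],"grip":[0,0,0,0,0,0,0,0]}' 25; python3 st.py
```

```text
time_s: 9.4
position: [0.44, -0.168, 0.1538]
tool_rot: [[0.238, 0.971, 0.0], [0.971, -0.238, -0.0], [-0.0, 0.0, -1.0]]
ft_force: [0.6, -0.7, -5.7]
grip_width: 0.0091
t 9.4 p [ 0.44   -0.168   0.1538] yaw -13.75 tilt [ 0. -0. -1.] F [ 0.6 -0.7 -5.7] T [ 0.04  0.15 -0.01] w 0.0091 q6 -21.6
```

```bash
python3 -m crank '{"slide":[[0,0,0.0005],[0,0,0.001],[0,0,0.0015],[0,0,0.002],[0,0,0.002],[0,0,0.002],[0,0,0.002],[0,0,0.002]],"roll":[0,0,0,0,0,0,0,0],"grip":[0,0,0,0,0,0,0,0]}' 25; python3 st.py; python3 -c "
from h import *
im=get_image('scene');f=im['frame'];save('s6',cv2.resize(f[80:215,90:270],(800,600),interpolation=cv2.INTER_CUBIC))
save('w6',get_image('wrist')['frame'])"
```

```text
time_s: 10.2
position: [0.4408, -0.1683, 0.1531]
tool_rot: [[0.238, 0.971, 0.003], [0.971, -0.238, -0.001], [-0.001, 0.003, -1.0]]
ft_force: [1.0, 1.8, 9.5]
grip_width: 0.0095
t 10.2 p [ 0.4408 -0.1683  0.1531] yaw -13.74 tilt [ 0.003 -0.001 -1.   ] F [1.  1.8 9.5] T [0.37 0.52 0.02] w 0.0095 q6 -21.6
```

View pics/s6.png

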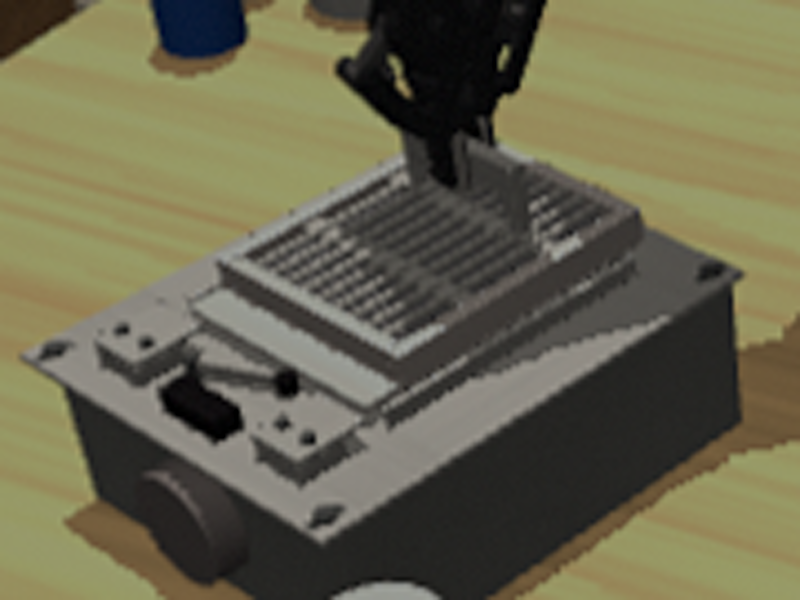

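View pics/w6.png

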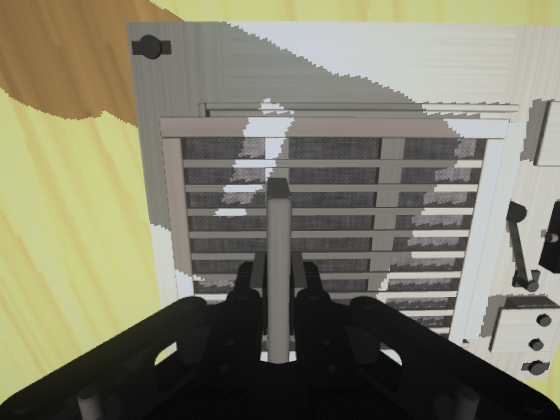

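```bash
python3 -m crank '{"slide":[[0,0,0.0],[0,0,0.0005],[0,0,0.001],[0,0,0.0015],[0,0,0.002],[0,0,0.002],[0,0,0.002],[0,0,0.002]],"roll":[0,0,0,0,0,0,0,0],"grip":[0,0,0,0,0,0,0,0]}' 20; python3 st.py; python3 -c "
from h import *
save('w7',get_image('wrist')['frame'])"
```

```text
time_s: 11.1
position: [0.4416, -0.1686, 0.1523]
tool_rot: [[0.238, 0.971, 0.005], [0.971, -0.238, -0.003], [-0.001, 0.006, -1.0]]
ft_force: [1.9, 3.5, 18.7]
grip_width: 0.0096
t 11.1 p [ 0.4416 -0.1686  0.1523] yaw -13.74 tilt [ 0.005 -0.003 -1.   ] F [ 1.9  3.5 18.7] T [ 0.78  0.61 -0.03] w 0.0096 q6 -21.6
```

View pics/w7.png

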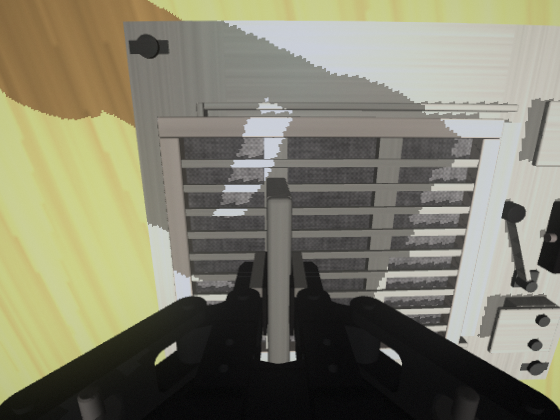

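```bash
python3 -m crank '{"slide":[[0,0,0.0],[0,0,0.0005],[0,0,0.001],[0,0,0.001],[0,0,0.001],[0,0,0.001],[0,0,0.001],[0,0,0.001]],"roll":[0,0,0,0,0,0,0,0],"grip":[0,0,0,0,0,0,0,0]}' 20; python3 st.py; python3 -c "
from h import *
import pickle
im=get_image('wrist');pickle.dump(im,open('w8.pkl','wb'));f=im['frame'];save('w8',f)
z=lambda a:cv2.resize(a,(400,400),interpolation=cv2.INTER_CUBIC)
save('w8c',np.hstack([z(f[90:190,150:250]),z(f[90:190,450:550])]))
"
```

```text
time_s: 11.95
position: [0.4421, -0.1687, 0.1519]
tool_rot: [[0.237, 0.971, 0.007], [0.971, -0.237, -0.003], [-0.002, 0.008, -1.0]]
ft_force: [4.4, 4.4, 23.2]
grip_width: 0.0092
t 11.95 p [ 0.4421 -0.1687  0.1519] yaw -13.74 tilt [ 0.007 -0.003 -1.   ] F [ 4.4  4.4 23.2] T [0.97 0.65 0.02] w 0.0092 q6 -21.6
```

View pics/w8c.png

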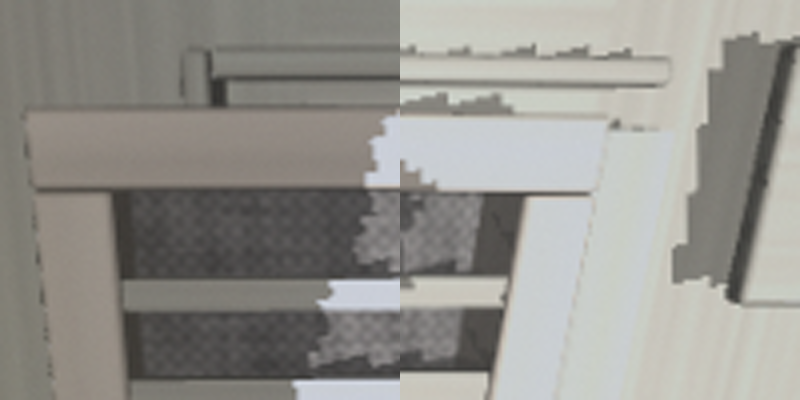

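```bash
cat > tilt.py <<'E'
from h import *
import pickle,sys
from scipy.optimize import least_squares
def run(pk,UV,st=None):
    im=pickle.load(open(pk,'rb'));s=observe()
    Rt=np.array(s['tool_rot']);pt=np.array(s['position'])
    N=np.array([[0,1,0],[1,0,0],[0,0,-1.]])
    P=np.array([(-.088,.075,.022),(.088,.075,.022),(.112,.073,.004)])
    e=lambda q:[*q[:3],0,q[3],0]
    def W(p,P):
        R=N@cv2.Rodrigues(np.array(p[3:],float))[0]; return (P@R.T+p[:3])@Rt.T+pt
    r=lambda q:(proj(im,W(e(q),P))-UV).ravel()
    S=least_squares(r,[-.0015,.03,.039,0])
    q=S.x;print(q[:3].round(4),'pitch rel tool',np.degrees(q[3]).round(2),S.fun.round(1))
    Q=W(e(q),np.array([(-.088,0,0),(0,0,0),(.112,0,0)]))
    pl=np.array([.5051,-.1844]);th=-.2406;c,sn=np.cos(th),np.sin(th)
    for a in Q: d=a[:2]-pl;print('plate x,y',(c*d[0]+sn*d[1]).round(4),(-sn*d[0]+c*d[1]).round(4),'z',a[2].round(4))
E
python3 -c "
from tilt import *
run('w8.pkl',np.array([(156.2,116.8),(502,119.2),(518,122)]))"
```

```text
[-0.0009  0.0274  0.0407] pitch rel tool 2.29 [ 0.   0.3  0.  -0.6 -0.   0.4]
plate x,y -0.1252 -0.0008 z 0.1143
plate x,y -0.0372 -0.0007 z 0.1115
plate x,y 0.0747 -0.0007 z 0.1078
```

```bash
python3 -m crank '{"slide":[[0,0,0.0],[0,0,0],[0,0,0],[0,0,0],[0,0,0],[0,0,0],[0,0,0],[0,0,0]],"roll":[0,0,0,0,0,0,0,0],"grip":[0.0090,0.0092,0.0094,0.0096,0.0098,0.0100,0.0102,0.0104]}' 20; python3 st.py; python3 -c "
from h import *
import pickle
im=get_image('wrist');pickle.dump(im,open('w9.pkl','wb'));f=im['frame'];save('w9',f)
z=lambda a:cv2.resize(a,(400,400),interpolation=cv2.INTER_CUBIC)
save('w9c',np.hstack([z(f[90:190,150:250]),z(f[90:190,450:550])]))
"
```

```text
time_s: 12.8
position: [0.4427, -0.1689, 0.1511]
tool_rot: [[0.238, 0.971, 0.008], [0.971, -0.238, -0.003], [-0.001, 0.009, -1.0]]
ft_force: [7.2, 2.0, 10.6]
grip_width: 0.0108
t 12.8 p [ 0.4427 -0.1689  0.1511] yaw -13.75 tilt [ 0.008 -0.003 -1.   ] F [ 7.2  2.  10.6] T [ 0.52 -0.91 -0.  ] w 0.0108 q6 -21.6
```

View pics/w9c.png

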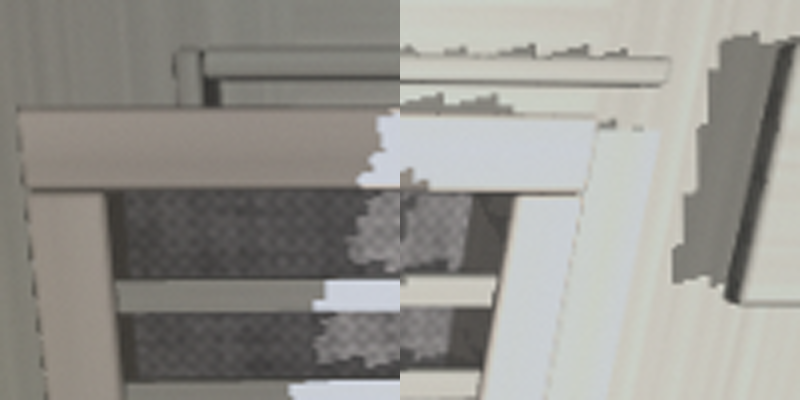

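```bash
python3 -c "
from tilt import *
run('w9.pkl',np.array([(150+17/4,116.8),(450+196/4,118.8),(450+257/4,122)]))"
```

```text
[-0.0008  0.0265  0.0407] pitch rel tool 3.2 [ 0.   0.2  0.  -0.4 -0.   0.2]
plate x,y -0.1253 -0.0007 z 0.1147
plate x,y -0.0374 -0.0007 z 0.1106
plate x,y 0.0745 -0.0006 z 0.1053
```

```bash
python3 -m crank '{"slide":[[0,0.0015,0.0],[0,0.003,0],[0,0.005,0],[0,0.007,0],[0,0.009,0],[0,0.011,0],[0,0.012,0],[0,0.012,0]],"roll":[0,0,0,0,0,0,0,0],"grip":[0.0104,0.0104,0.0104,0.0104,0.0104,0.0104,0.0104,0.0104]}' 20; python3 st.py; python3 -c "
from h import *
import pickle
im=get_image('wrist');pickle.dump(im,open('w10.pkl','wb'));f=im['frame'];save('w10',f)
z=lambda a:cv2.resize(a,(400,400),interpolation=cv2.INTER_CUBIC)
save('w10c',np.hstack([z(f[90:190,150:250]),z(f[90:190,450:550])]))
"
```

```text
time_s: 13.65
position: [0.4485, -0.1698, 0.1503]
tool_rot: [[0.237, 0.972, -0.007], [0.972, -0.237, 0.001], [-0.0, -0.007, -1.0]]
ft_force: [-22.0, 6.4, 25.2]
grip_width: 0.0103
t 13.65 p [ 0.4485 -0.1698  0.1503] yaw -13.7 tilt [-0.007  0.001 -1.   ] F [-22.    6.4  25.2] T [0.99 3.85 0.05] w 0.0103 q6 -21.1
```

View pics/w10c.png

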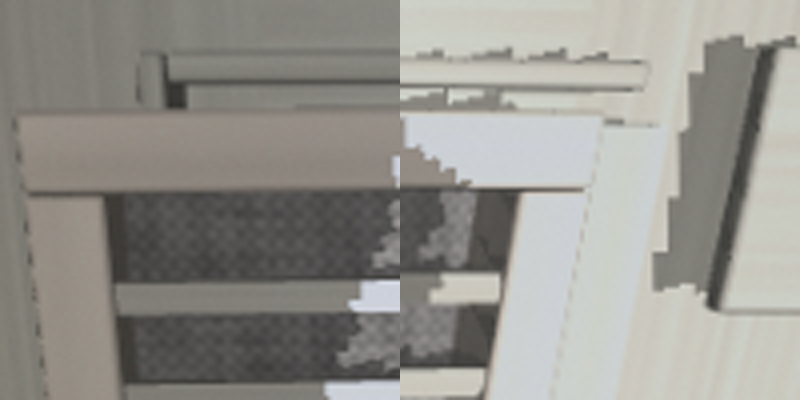

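View pics/w10.png

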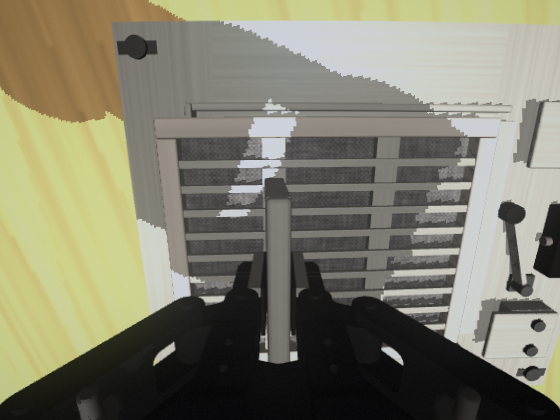

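```bash
python3 -m crank '{"slide":[[0,0,-0.0003],[0,0,-0.0006],[0,0,-0.0009],[0,0,-0.0012],[0,0,-0.0015],[0,0,-0.0018],[0,0,-0.002],[0,0,-0.002]],"roll":[0,0,0,0,0,0,0,0],"grip":[0.0104,0.0104,0.0106,0.0106,0.0106,0.0106,0.0106,0.0106]}' 20; python3 st.py; python3 -c "
from h import *
import pickle
im=get_image('wrist');pickle.dump(im,open('w11.pkl','wb'));f=im['frame'];save('w11',f)
z=lambda a:cv2.resize(a,(400,400),interpolation=cv2.INTER_CUBIC)
save('w11c',np.hstack([z(f[90:190,150:250]),z(f[90:190,450:550])]))
"
```

```text
time_s: 14.5
position: [0.4497, -0.17, 0.1505]
tool_rot: [[0.237, 0.971, -0.005], [0.971, -0.237, 0.002], [0.001, -0.005, -1.0]]
ft_force: [-8.5, 4.3, 1.4]
grip_width: 0.0107
t 14.5 p [ 0.4497 -0.17    0.1505] yaw -13.72 tilt [-0.005  0.002 -1.   ] F [-8.5  4.3  1.4] T [0.48 1.64 0.13] w 0.0107 q6 -21.1
```

View pics/w11c.png

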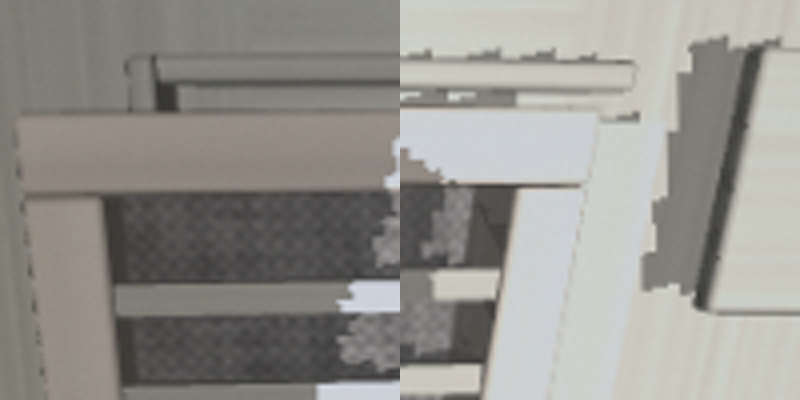

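```bash
python3 -c "
from tilt import *
run('w11.pkl',np.array([(150+17/4,90+112/4),(450+198/4,90+112/4),(450+260/4,90+118/4)]))"
```

```text
[-0.0006  0.0266  0.0407] pitch rel tool 3.0 [ 0.  -1.6  0.  -0.2 -0.1  2.2]
plate x,y -0.1187 0.0002 z 0.1147
plate x,y -0.0308 0.0003 z 0.1096
plate x,y 0.081 0.0005 z 0.1032
```

```bash
python3 -m crank '{"slide":[[0,0.001,0],[0,0.002,0],[0,0.003,0],[0,0.004,0],[0,0.005,0],[0,0.006,0],[0,0.007,0],[0,0.007,0]],"roll":[0,0,0,0,0,0,0,0],"grip":[0.0106,0.0106,0.0106,0.0106,0.0106,0.0106,0.0106,0.0106]}' 20; python3 st.py; python3 -c "
from h import *
import pickle
im=get_image('wrist');pickle.dump(im,open('w12.pkl','wb'));f=im['frame'];save('w12',f)
"
```

```text
time_s: 15.35
position: [0.4565, -0.1715, 0.1502]
tool_rot: [[0.237, 0.972, -0.005], [0.972, -0.237, 0.002], [0.001, -0.006, -1.0]]
ft_force: [-7.6, 3.4, 0.2]
grip_width: 0.0111
t 15.35 p [ 0.4565 -0.1715  0.1502] yaw -13.7 tilt [-0.005  0.002 -1.   ] F [-7.6  3.4  0.2] T [0.51 1.47 0.2 ] w 0.0111 q6 -20.8
```

View pics/w12.png

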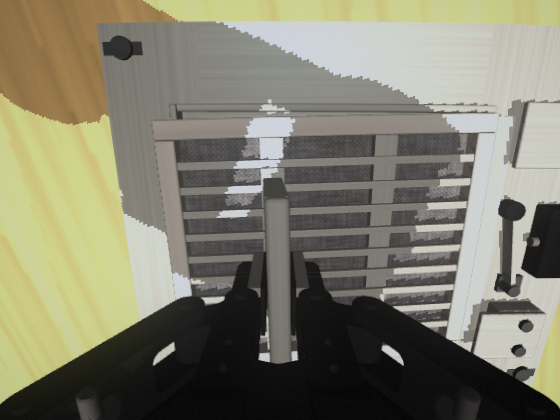

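```bash
python3 -m crank '{"slide":[[0,0,0],[0,0,0],[0,0,0],[0,0,0],[0,0,0],[0,0,0],[0,0,0],[0,0,0]],"roll":[0,0,0.005,0.01,0.015,0.02,0.025,0.025],"grip":[0.0106,0.0100,0.0095,0.009,0.009,0.009,0.009,0.009]}' 25; python3 st.py; python3 -c "
from h import *
import pickle
im=get_image('wrist');pickle.dump(im,open('w13.pkl','wb'));f=im['frame'];save('w13',f)
"
```

```text
time_s: 16.2
position: [0.4565, -0.1715, 0.1503]
tool_rot: [[0.26, 0.966, -0.005], [0.966, -0.26, 0.002], [0.001, -0.006, -1.0]]
ft_force: [-8.2, 3.0, 1.0]
grip_width: 0.0106
t 16.2 p [ 0.4565 -0.1715  0.1503] yaw -15.09 tilt [-0.005  0.002 -1.   ] F [-8.2  3.   1. ] T [0.49 1.64 0.6 ] w 0.0106 q6 -19.4
```

View pics/w13.png

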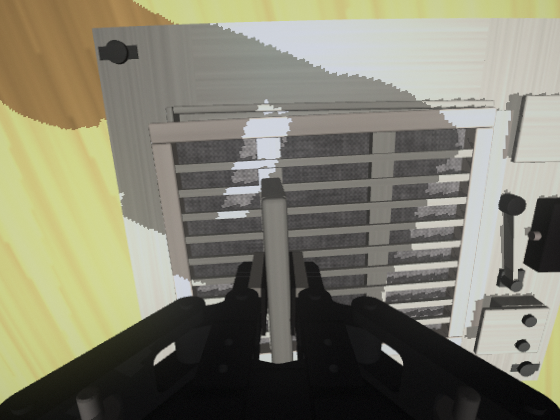

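```bash
python3 -m crank '{"slide":[[0,0,0],[0,0,0],[0,0,0],[0,0,0],[0,0,0],[0,0,0],[0,0,0],[0,0,0]],"roll":[0,0,0,0,0,0,0,0],"grip":[0.0,0.0,0,0,0,0,0,0]}' 50; python3 st.py; python3 -c "
from h import *
import pickle
im=get_image('wrist');pickle.dump(im,open('w14.pkl','wb'));f=im['frame'];save('w14',f)
im=get_image('scene');f=im['frame'];save('s14',cv2.resize(f[80:215,90:270],(800,600),interpolation=cv2.INTER_CUBIC))
"
```

```text
time_s: 17.05
position: [0.4566, -0.1715, 0.1503]
tool_rot: [[0.26, 0.966, -0.005], [0.966, -0.26, 0.002], [0.0, -0.006, -1.0]]
ft_force: [-6.8, 2.2, 0.4]
grip_width: 0.0095
t 17.05 p [ 0.4566 -0.1715  0.1503] yaw -15.05 tilt [-0.005  0.002 -1.   ] F [-6.8  2.2  0.4] T [0.48 1.76 0.85] w 0.0095 q6 -19.4
```

View pics/w14.png

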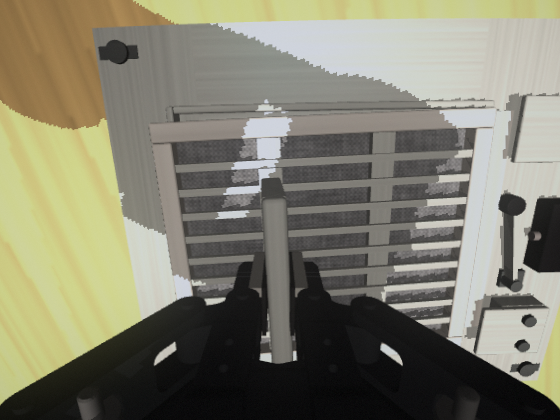

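View pics/s14.png

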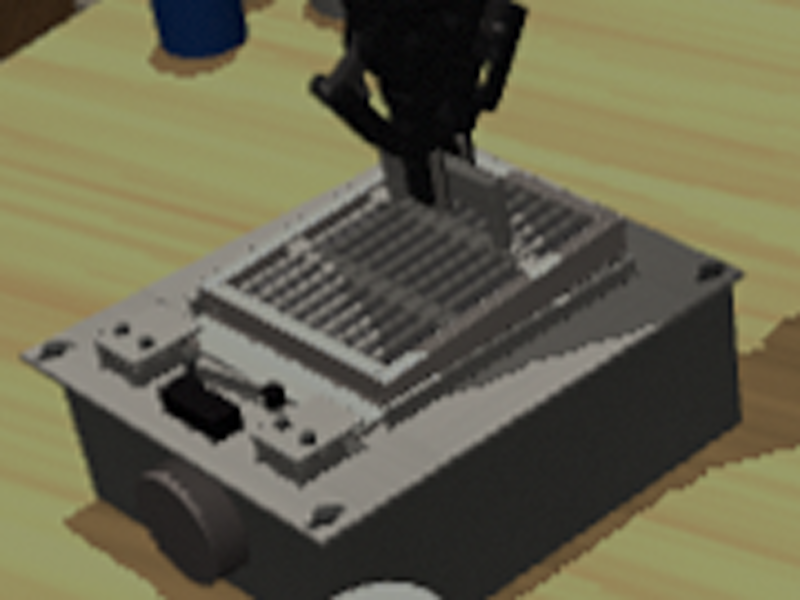

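```bash
python3 -c "
from h import *
import pickle
f=pickle.load(open('w14.pkl','rb'))['frame'].astype(float)
a=f[85:235,400:560]; a=np.clip((a-120)*2.2,0,255).astype(np.uint8)
save('w14c',cv2.resize(a,(640,600),interpolation=cv2.INTER_CUBIC))
a=f[220:390,400:560]; a=np.clip((a-100)*2,0,255).astype(np.uint8)
save('w14d',cv2.resize(a,(560,595),interpolation=cv2.INTER_CUBIC))
"
```

```text
(no output)
```

View pics/w14c.png

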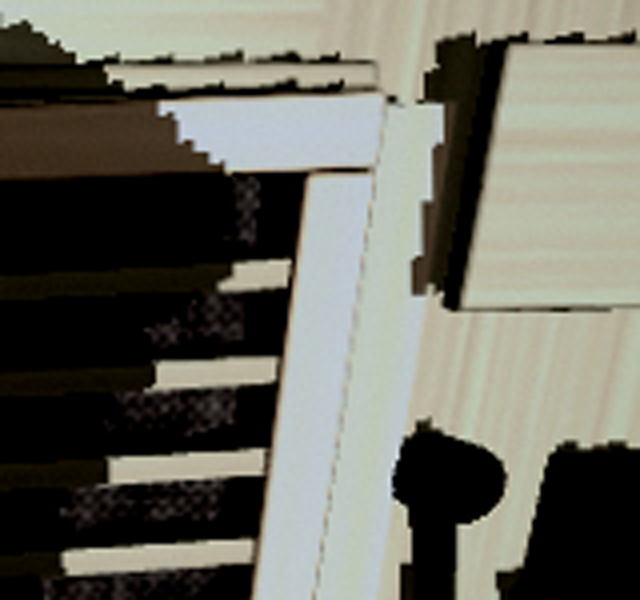

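View pics/w14d.png

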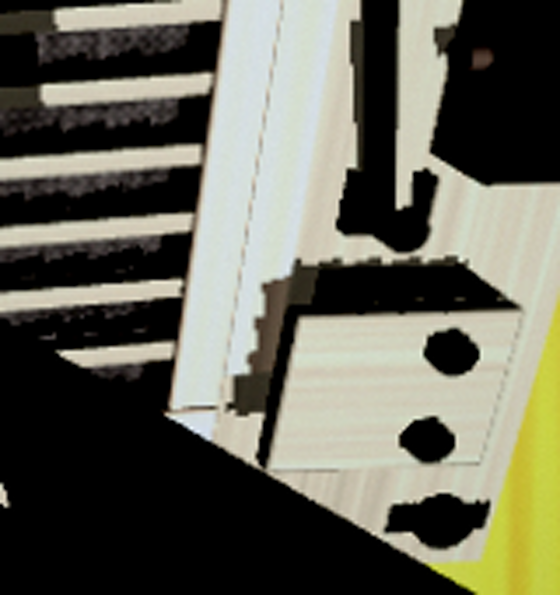

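```bash
python3 -m crank '{"slide":[[0,-0.001,0],[0,-0.003,0],[0,-0.005,0],[0,-0.007,0],[0,-0.009,0],[0,-0.010,0],[0,-0.010,0],[0,-0.010,0]],"roll":[-0.01,-0.02,-0.025,-0.025,-0.025,-0.025,-0.025,-0.025],"grip":[0.0,0.0,0,0,0,0,0,0]}' 25; python3 st.py; python3 -c "
from h import *
import pickle
im=get_image('wrist');pickle.dump(im,open('w15.pkl','wb'));f=im['frame'];save('w15',f)
"
```

```text
time_s: 17.95
position: [0.4485, -0.17, 0.1507]
tool_rot: [[0.238, 0.971, -0.001], [0.971, -0.238, 0.0], [-0.0, -0.001, -1.0]]
ft_force: [-3.9, -0.2, -4.9]
grip_width: 0.01
t 17.95 p [ 0.4485 -0.17    0.1507] yaw -13.77 tilt [-0.001  0.    -1.   ] F [-3.9 -0.2 -4.9] T [0.17 1.42 0.14] w 0.01 q6 -21.2
```

View pics/w15.png

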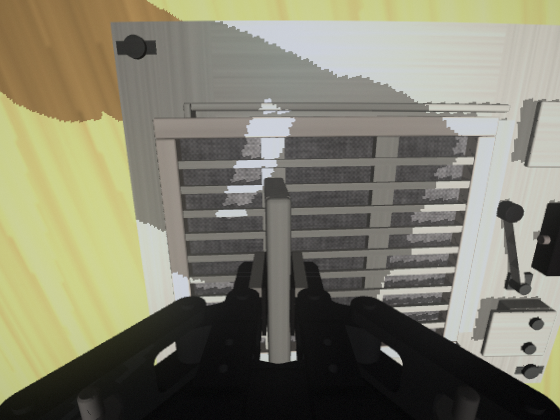

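```bash
python3 -m crank '{"slide":[[0,0,0],[0,0,0],[0,0,0],[0,0,0],[0,0,0],[0,0,0],[0,0,0],[0,0,0]],"roll":[0,0,0,0,0,0,0,0],"grip":[0.0102,0.0105,0.0108,0.0111,0.0114,0.012,0.014,0.018]}' 20; python3 st.py;  python3 -m crank '{"slide":[[0,0,-0.003],[0,0,-0.006],[0,0,-0.009],[0,0,-0.012],[0,0,-0.014],[0,0,-0.015],[0,0,-0.015],[0,0,-0.015]],"roll":[0,0,0,0,0,0,0,0],"grip":[0.018,0.018,0.018,0.018,0.018,0.018,0.018,0.018]}' 20; python3 st.py; python3 -c "
from h import *
import pickle
im=get_image('wrist');pickle.dump(im,open('w16.pkl','wb'));f=im['frame'];save('w16',f)
im=get_image('scene');f=im['frame'];save('s16',cv2.resize(f[80:215,90:270],(800,600),interpolation=cv2.INTER_CUBIC))
"
```

```text
time_s: 18.8
position: [0.4499, -0.1705, 0.1516]
tool_rot: [[0.238, 0.971, 0.003], [0.971, -0.238, -0.002], [-0.001, 0.004, -1.0]]
ft_force: [0.3, -0.6, 0.6]
grip_width: 0.0179
t 18.8 p [ 0.4499 -0.1705  0.1516] yaw -13.76 tilt [ 0.003 -0.002 -1.   ] F [ 0.3 -0.6  0.6] T [ 0.06 -0.06 -0.  ] w 0.0179 q6 -21.2
time_s: 19.6
position: [0.4487, -0.1699, 0.1657]
tool_rot: [[0.238, 0.971, -0.0], [0.971, -0.238, 0.0], [0.0, -0.0, -1.0]]
ft_force: [-0.5, 0.5, 0.3]
grip_width: 0.0183
t 19.6 p [ 0.4487 -0.1699  0.1657] yaw -13.75 tilt [-0.  0. -1.] F [-0.5  0.5  0.3] T [ 0.02 -0.02 -0.01] w 0.0183 q6 -21.2
```

View pics/w16.png

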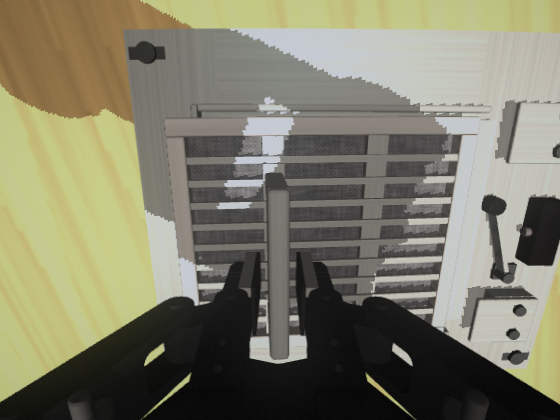

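View pics/s16.png

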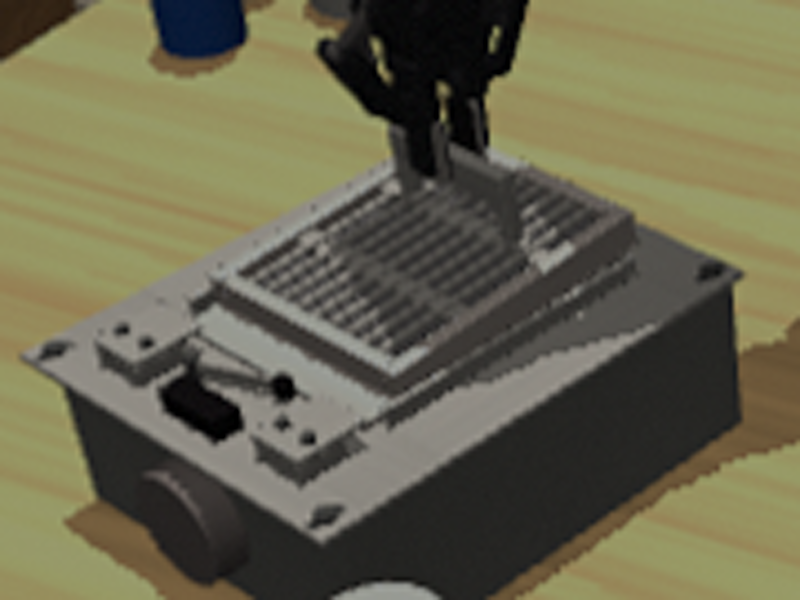

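```bash
python3 -m crank '{"slide":[[0,0,0],[0,0,0],[0,0,0],[0,0,0],[0,0,0],[0,0,0],[0,0,0],[0,0,0]],"roll":[0,0,0,0,0,0,0,0],"grip":[0.016,0.014,0.012,0.010,0.008,0.0,0.0,0.0]}' 30; python3 st.py;  python3 -m crank '{"slide":[[0,0.001,0],[0,0.002,0],[0,0.0035,0],[0,0.005,0],[0,0.0065,0],[0,0.008,0],[0,0.008,0],[0,0.008,0]],"roll":[0,0,0,0,0,0,0,0],"grip":[0,0,0,0,0,0,0,0]}' 30; python3 st.py; python3 -c "
from h import *
import pickle
im=get_image('wrist');pickle.dump(im,open('w17.pkl','wb'));f=im['frame'];save('w17',f)
im=get_image('scene');f=im['frame'];save('s17',cv2.resize(f[80:215,90:270],(800,600),interpolation=cv2.INTER_CUBIC))
"
```

```text
time_s: 20.5
position: [0.4488, -0.17, 0.1659]
tool_rot: [[0.238, 0.971, 0.0], [0.971, -0.238, -0.0], [-0.0, 0.0, -1.0]]
ft_force: [-0.1, 0.3, 0.6]
grip_width: 0.0093
t 20.5 p [ 0.4488 -0.17    0.1659] yaw -13.75 tilt [ 0. -0. -1.] F [-0.1  0.3  0.6] T [0.09 0.06 0.11] w 0.0093 q6 -21.2
time_s: 21.3
position: [0.4541, -0.1706, 0.1656]
tool_rot: [[0.237, 0.971, -0.006], [0.972, -0.237, 0.003], [0.001, -0.007, -1.0]]
ft_force: [-11.5, 3.9, 9.4]
grip_width: 0.0094
t 21.3 p [ 0.4541 -0.1706  0.1656] yaw -13.71 tilt [-0.006  0.003 -1.   ] F [-11.5   3.9   9.4] T [0.74 2.25 0.18] w 0.0094 q6 -20.8
```

View pics/w17.png

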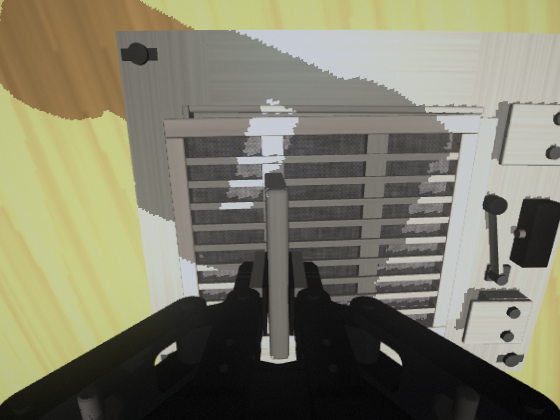

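View pics/s17.png

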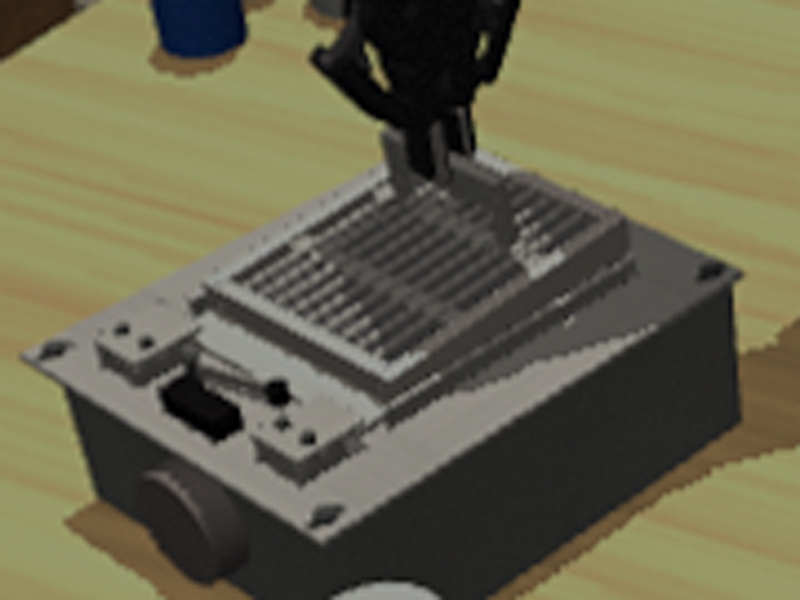

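```bash
python3 -m crank '{"slide":[[0,-0.0015,-0.0005],[0,-0.0025,-0.0005],[0,-0.0025,-0.0005],[0,-0.0025,-0.0005],[0.005,-0.0025,-0.0005],[0.012,-0.0025,-0.0005],[0.02,-0.0025,-0.0005],[0.02,-0.0025,-0.0005]],"roll":[0,0,0,0,0,0,0,0],"grip":[0.0094,0.011,0.014,0.018,0.018,0.018,0.018,0.018]}' 30; python3 st.py;  python3 -m crank '{"slide":[[0,0,0],[0,0,0],[0,0,0],[0,0,0],[0,0,0],[0,0.001,0],[0,0.002,0],[0,0.003,0]],"roll":[0,0,0,0,0,0,0,0],"grip":[0.015,0.012,0.009,0.005,0,0,0,0]}' 30; python3 st.py; python3 -c "
from h import *
import pickle
im=get_image('wrist');pickle.dump(im,open('w18.pkl','wb'));f=im['frame'];save('w18',f)
"
```

```text
time_s: 22.2
position: [0.4591, -0.1507, 0.1664]
tool_rot: [[0.236, 0.972, 0.0], [0.972, -0.236, 0.0], [0.0, 0.0, -1.0]]
ft_force: [-0.1, -0.8, 0.2]
grip_width: 0.0178
t 22.2 p [ 0.4591 -0.1507  0.1664] yaw -13.68 tilt [ 0.  0. -1.] F [-0.1 -0.8  0.2] T [-0.   -0.01 -0.06] w 0.0178 q6 -18.6
time_s: 23.0
position: [0.4591, -0.1512, 0.1661]
tool_rot: [[0.237, 0.971, -0.007], [0.971, -0.237, 0.003], [0.001, -0.007, -1.0]]
ft_force: [-12.5, 6.7, 8.6]
grip_width: 0.0094
t 23.0 p [ 0.4591 -0.1512  0.1661] yaw -13.71 tilt [-0.007  0.003 -1.   ] F [-12.5   6.7   8.6] T [1.04 2.42 0.22] w 0.0094 q6 -18.5
```

View pics/w18.png

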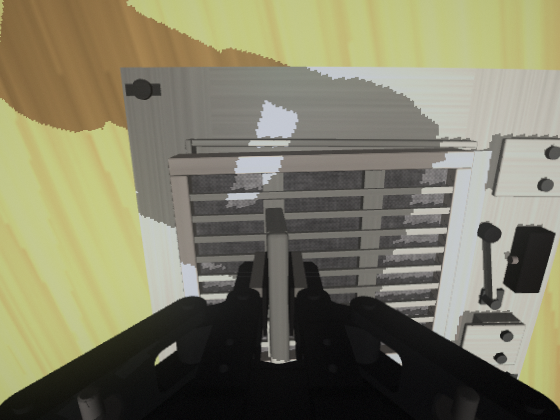

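```bash
python3 -c "
from h import *
import pickle
f=pickle.load(open('w18.pkl','rb'))['frame'].astype(float)
a=f[120:240,415:560]; a=np.clip((a-120)*2.2,0,255).astype(np.uint8)
b=f[240:390,415:560]; b=np.clip((b-110)*2,0,255).astype(np.uint8)
c=f[120:240,150:295]; c=np.clip((c-40)*2,0,255).astype(np.uint8)
z=lambda x:cv2.resize(x,(580,480),interpolation=cv2.INTER_CUBIC)
save('w18a',cv2.resize(a,(725,600),interpolation=cv2.INTER_CUBIC)); save('w18b',cv2.resize(b,(580,600),interpolation=cv2.INTER_CUBIC)); save('w18d',cv2.resize(c,(725,600),interpolation=cv2.INTER_CUBIC))
"
```

```text
(no output)
```

View pics/w18a.png

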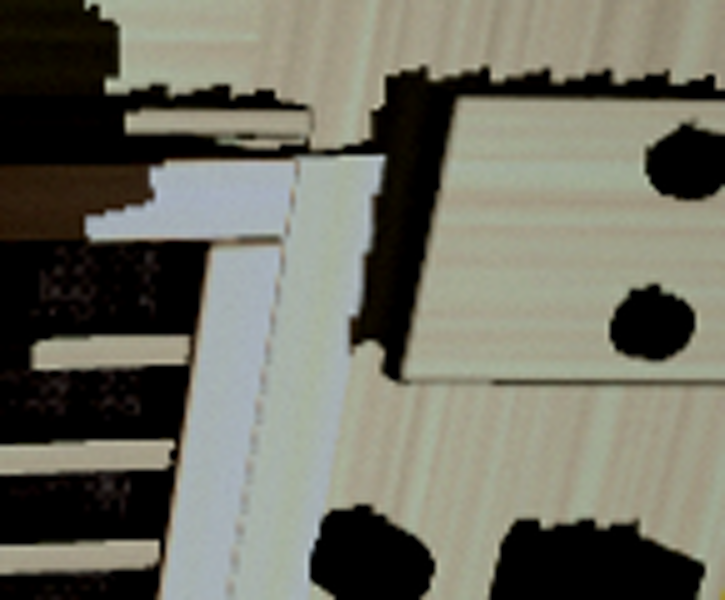

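View pics/w18b.png

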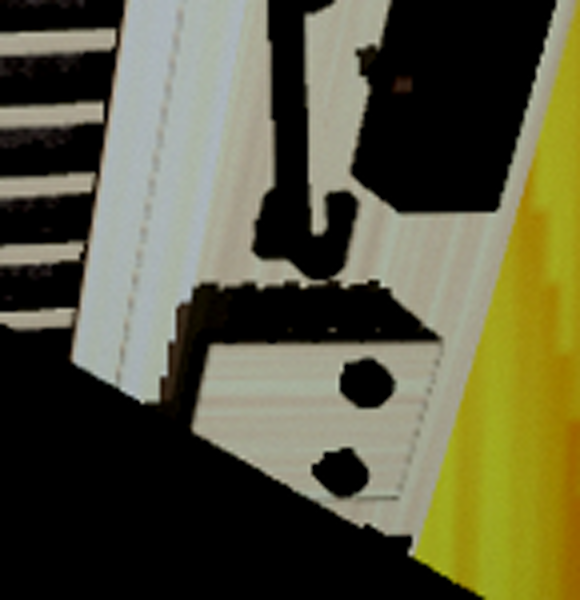

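View pics/w18d.png

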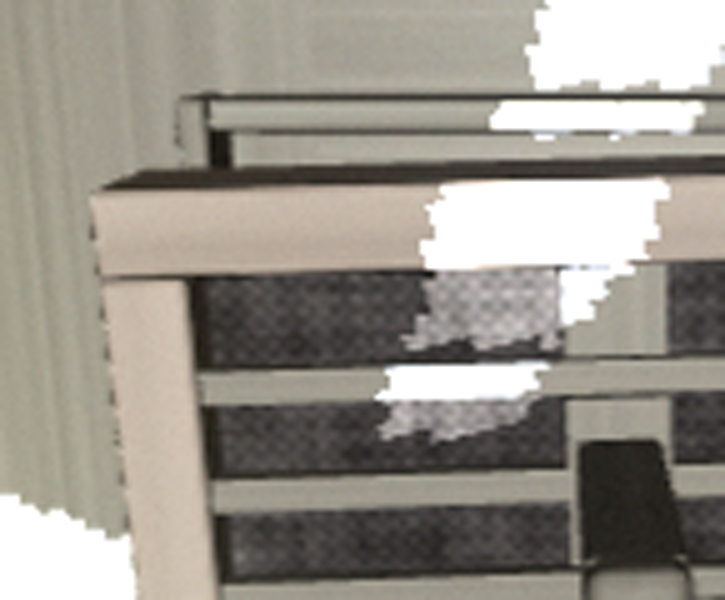

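```bash
python3 -m crank '{"slide":[[0,0,-0.0005],[0,0,-0.001],[0,0,-0.0015],[0,0.001,-0.0015],[0,0.002,-0.0015],[0,0.003,-0.0015],[0,0.004,-0.0015],[0,0.004,-0.0015]],"roll":[0,0,0.005,0.01,0.015,0.02,0.02,0.02],"grip":[0,0,0,0,0,0,0,0]}' 30; python3 st.py; python3 -c "
from h import *
import pickle
im=get_image('wrist');pickle.dump(im,open('w19.pkl','wb'));f=im['frame'];save('w19',f)
"
```

```text
time_s: 23.85
position: [0.4635, -0.1519, 0.1665]
tool_rot: [[0.256, 0.967, -0.007], [0.967, -0.256, 0.004], [0.003, -0.008, -1.0]]
ft_force: [-6.4, 6.8, -2.0]
grip_width: 0.0093
t 23.85 p [ 0.4635 -0.1519  0.1665] yaw -14.84 tilt [-0.007  0.004 -1.   ] F [-6.4  6.8 -2. ] T [1.07 1.39 0.44] w 0.0093 q6 -17.3
```

View pics/w19.png

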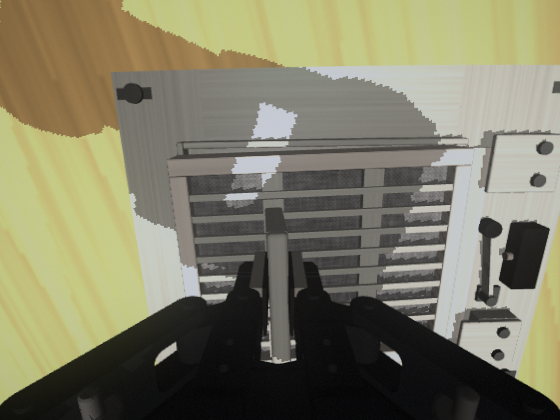

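```bash
python3 -m crank '{"slide":[[0.0005,0,0],[0.001,0,0],[0.0015,0,0],[0.002,0.001,0],[0.002,0.002,0],[0.002,0.003,0],[0.002,0.004,0],[0.002,0.004,0]],"roll":[0,0,0,0,0,0,0,0],"grip":[0,0,0,0,0,0,0,0]}' 30; python3 st.py; python3 -c "
from h import *
import pickle
im=get_image('wrist');pickle.dump(im,open('w20.pkl','wb'));f=im['frame'];save('w20',f)
"
```

```text
time_s: 24.7
position: [0.4678, -0.1511, 0.1664]
tool_rot: [[0.256, 0.967, -0.007], [0.967, -0.256, 0.004], [0.002, -0.008, -1.0]]
ft_force: [-7.1, 4.3, -3.6]
grip_width: 0.0093
t 24.7 p [ 0.4678 -0.1511  0.1664] yaw -14.85 tilt [-0.007  0.004 -1.   ] F [-7.1  4.3 -3.6] T [0.89 1.39 0.34] w 0.0093 q6 -16.9
```

View pics/w20.png

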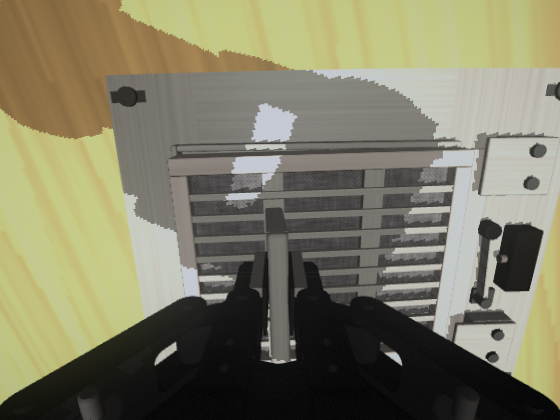

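```bash
python3 -m crank '{"slide":[[0.0005,0.001,0],[0.001,0.002,0],[0.001,0.003,0],[0.001,0.0035,0],[0.001,0.004,0],[0.001,0.0045,0],[0.001,0.005,0],[0.001,0.005,0]],"roll":[0,0,0,0,0,0,0,0],"grip":[0,0,0,0,0,0,0,0]}' 30; python3 st.py; python3 -c "
from h import *
import pickle
im=get_image('wrist');pickle.dump(im,open('w21.pkl','wb'));f=im['frame'];save('w21',f)
im=get_image('scene');f=im['frame'];save('s21',cv2.resize(f[80:215,90:270],(800,600),interpolation=cv2.INTER_CUBIC))
"
```

```text
time_s: 25.55
position: [0.4716, -0.1511, 0.1663]
tool_rot: [[0.256, 0.967, -0.01], [0.967, -0.256, 0.005], [0.002, -0.011, -1.0]]
ft_force: [-13.3, 6.0, 0.6]
grip_width: 0.0091
t 25.55 p [ 0.4716 -0.1511  0.1663] yaw -14.85 tilt [-0.01   0.005 -1.   ] F [-13.3   6.    0.6] T [1.02 2.42 0.2 ] w 0.0091 q6 -16.6
```

View pics/w21.png

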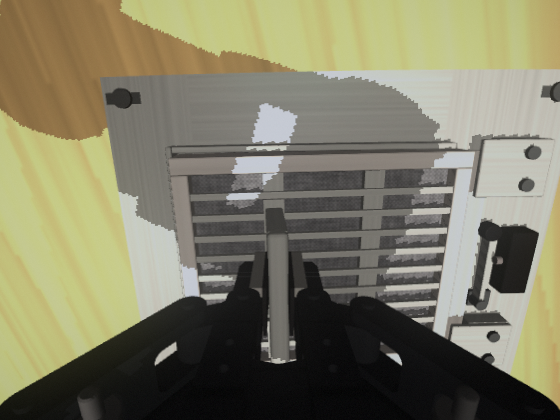

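View pics/s21.png

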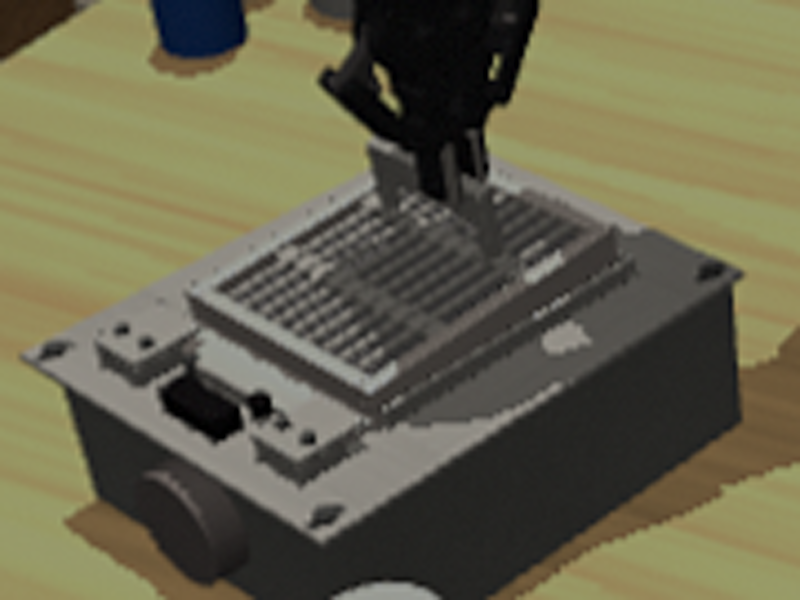

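```bash
python3 -m crank '{"slide":[[0,0,-0.0005],[0,0.001,-0.001],[0,0.0015,-0.001],[0,0.002,-0.001],[0,0.0025,-0.001],[0,0.003,-0.001],[0,0.0035,-0.001],[0,0.0035,-0.001]],"roll":[0,0,0,0,0,0,0,0],"grip":[0,0,0,0,0,0,0,0]}' 30; python3 st.py; python3 -c "
from h import *
import pickle
im=get_image('wrist');pickle.dump(im,open('w22.pkl','wb'));f=im['frame'];save('w22',f)
c=f[120:240,150:295].astype(float); c=np.clip((c-40)*2,0,255).astype(np.uint8)
save('w22d',cv2.resize(c,(725,600),interpolation=cv2.INTER_CUBIC))
"
```

```text
time_s: 26.45
position: [0.4722, -0.1512, 0.1671]
tool_rot: [[0.256, 0.966, -0.017], [0.967, -0.256, 0.007], [0.002, -0.018, -1.0]]
ft_force: [-28.5, 8.7, 8.4]
grip_width: 0.0092
t 26.45 p [ 0.4722 -0.1512  0.1671] yaw -14.84 tilt [-0.017  0.007 -1.   ] F [-28.5   8.7   8.4] T [1.34 4.85 0.21] w 0.0092 q6 -16.5
```

View pics/w22.png

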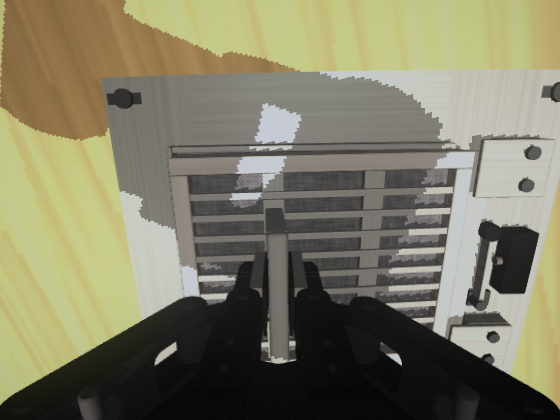

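View pics/w22d.png

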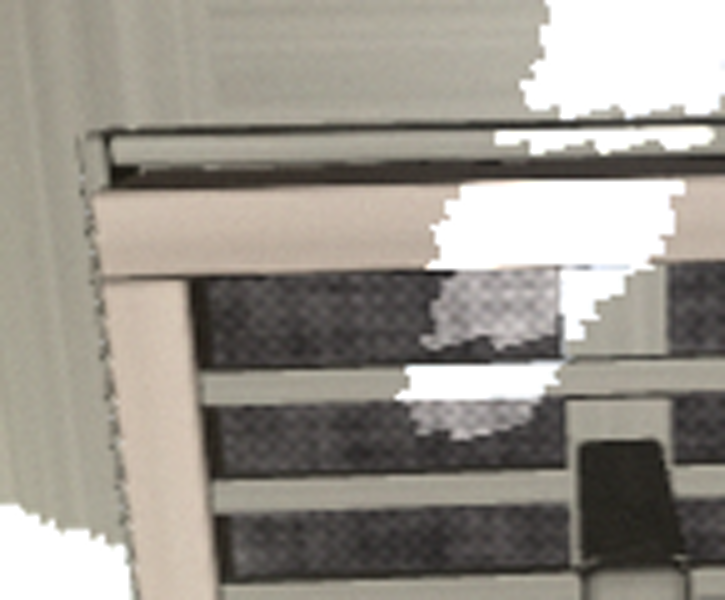

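```bash
python3 -c "
from h import *
import pickle
im=pickle.load(open('w22.pkl','rb'))
th=-.2406;X=np.array([np.cos(th),np.sin(th)])
l=ray(im,[(165.8,146.5),(171.6,146.5)],.116)
print('lip outer/inner x', (l[:,:2]@X).round(4))
for z in (.136,.138,.140): print(z,(ray(im,[(168.4,158.6),(474,152)],z)[:,:2]@X).round(4))
"
```

```text
lip outer/inner x [0.4251 0.4287]
0.136 [0.4333 0.6038]
0.138 [0.4341 0.6026]
0.14 [0.4349 0.6014]
```

```bash
python3 -m crank '{"slide":[[0,-0.001,0],[0,-0.002,0],[0,-0.002,0],[0,-0.002,0.001],[0,-0.002,0.002],[0,-0.002,0.003],[0,-0.002,0.004],[0,-0.002,0.004]],"roll":[0,0,0,0,0,0,0,0],"grip":[0,0,0,0,0,0,0,0]}' 30; python3 st.py; python3 -c "
from h import *
import pickle
im=get_image('wrist');pickle.dump(im,open('w23.pkl','wb'));f=im['frame'];save('w23',f)
"
```

```text
time_s: 27.3
position: [0.4705, -0.1507, 0.1632]
tool_rot: [[0.256, 0.967, -0.016], [0.967, -0.256, 0.006], [0.002, -0.017, -1.0]]
ft_force: [-27.4, 7.7, 7.9]
grip_width: 0.0093
t 27.3 p [ 0.4705 -0.1507  0.1632] yaw -14.83 tilt [-0.016  0.006 -1.   ] F [-27.4   7.7   7.9] T [1.25 4.49 0.35] w 0.0093 q6 -16.5
```

View pics/w23.png

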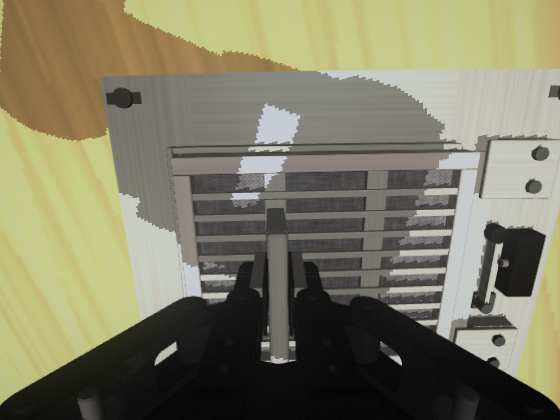

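```bash
python3 -m crank '{"slide":[[0,-0.001,0],[0,-0.002,0.001],[0,-0.0025,0.002],[0,-0.003,0.003],[0,-0.003,0.004],[0,-0.003,0.0045],[0,-0.003,0.005],[0,-0.003,0.005]],"roll":[0,0,0,0,0,0,0,0],"grip":[0,0,0,0,0,0,0,0]}' 30; python3 st.py; python3 -c "
from h import *
import pickle
im=get_image('wrist');pickle.dump(im,open('w24.pkl','wb'));f=im['frame'];save('w24',f)
im=get_image('scene');f=im['frame'];save('s24',cv2.resize(f[80:215,90:270],(800,600),interpolation=cv2.INTER_CUBIC))
"
```

```text
time_s: 28.15
position: [0.4685, -0.1502, 0.1585]
tool_rot: [[0.256, 0.967, -0.014], [0.967, -0.256, 0.006], [0.002, -0.015, -1.0]]
ft_force: [-23.4, 7.4, 6.9]
grip_width: 0.0093
t 28.15 p [ 0.4685 -0.1502  0.1585] yaw -14.83 tilt [-0.014  0.006 -1.   ] F [-23.4   7.4   6.9] T [1.16 3.81 0.41] w 0.0093 q6 -16.6
```

View pics/w24.png

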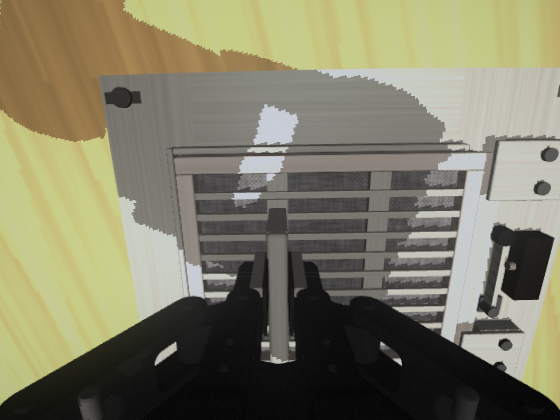

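View pics/s24.png

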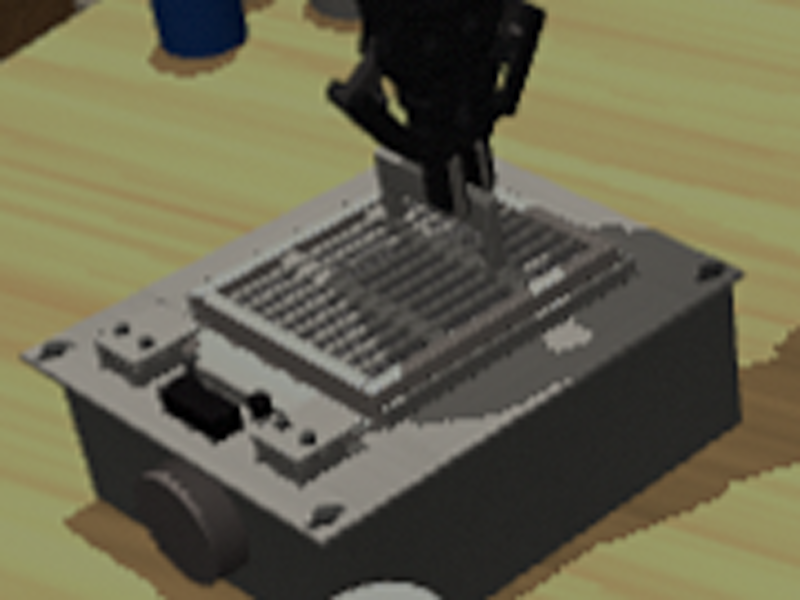

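```bash
python3 -m crank '{"slide":[[0,-0.0005,0.0005],[0,-0.001,0.001],[0,-0.0015,0.0015],[0,-0.002,0.002],[0,-0.002,0.0025],[0,-0.002,0.003],[0,-0.002,0.003],[0,-0.002,0.003]],"roll":[0,0,0,0,0,0,0,0],"grip":[0,0,0,0,0,0,0,0]}' 30; python3 st.py
```

```text
time_s: 29.05
position: [0.4679, -0.1501, 0.1572]
tool_rot: [[0.256, 0.967, -0.009], [0.967, -0.256, 0.004], [0.001, -0.01, -1.0]]
ft_force: [-20.5, 9.2, 18.7]
grip_width: 0.0094
t 29.05 p [ 0.4679 -0.1501  0.1572] yaw -14.82 tilt [-0.009  0.004 -1.   ] F [-20.5   9.2  18.7] T [1.45 3.52 0.26] w 0.0094 q6 -16.7
```

```bash
python3 -m crank '{"slide":[[0,-0.001,0],[0,-0.002,0],[0,-0.003,-0.0003],[0,-0.003,-0.0006],[0,-0.003,-0.0008],[0,-0.003,-0.0008],[0,-0.003,-0.0008],[0,-0.003,-0.0008]],"roll":[0,0,0,0,0,0,0,0],"grip":[0,0,0,0,0,0,0,0]}' 30; python3 st.py; python3 -c "
from h import *
import pickle
im=get_image('wrist');pickle.dump(im,open('w25.pkl','wb'));f=im['frame'];save('w25',f)
c=f[120:240,150:295].astype(float); c=np.clip((c-40)*2,0,255).astype(np.uint8)
d=f[120:240,415:560].astype(float); d=np.clip((d-100)*1.8,0,255).astype(np.uint8)
save('w25d',np.hstack([cv2.resize(x,(400,331),interpolation=cv2.INTER_CUBIC) for x in (c,d)]))
im=get_image('scene');f=im['frame'];save('s25',cv2.resize(f[80:215,90:270],(800,600),interpolation=cv2.INTER_CUBIC))
"
```

```text
time_s: 29.85
position: [0.4677, -0.1501, 0.1572]
tool_rot: [[0.256, 0.967, -0.003], [0.967, -0.256, 0.003], [0.002, -0.004, -1.0]]
ft_force: [-5.4, 5.7, 2.8]
grip_width: 0.0093
t 29.85 p [ 0.4677 -0.1501  0.1572] yaw -14.85 tilt [-0.003  0.003 -1.   ] F [-5.4  5.7  2.8] T [0.97 0.72 0.33] w 0.0093 q6 -16.8
```

View pics/w25d.png

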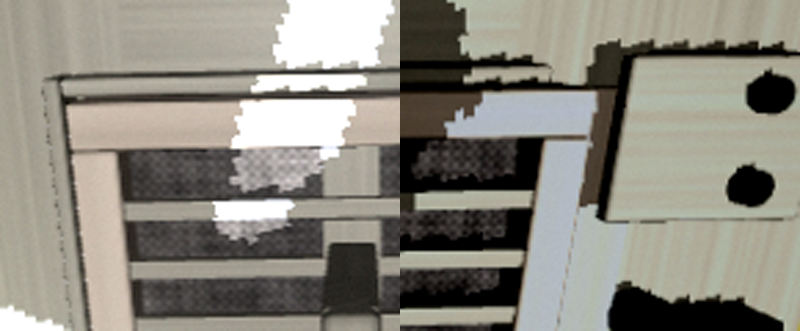

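View pics/s25.png

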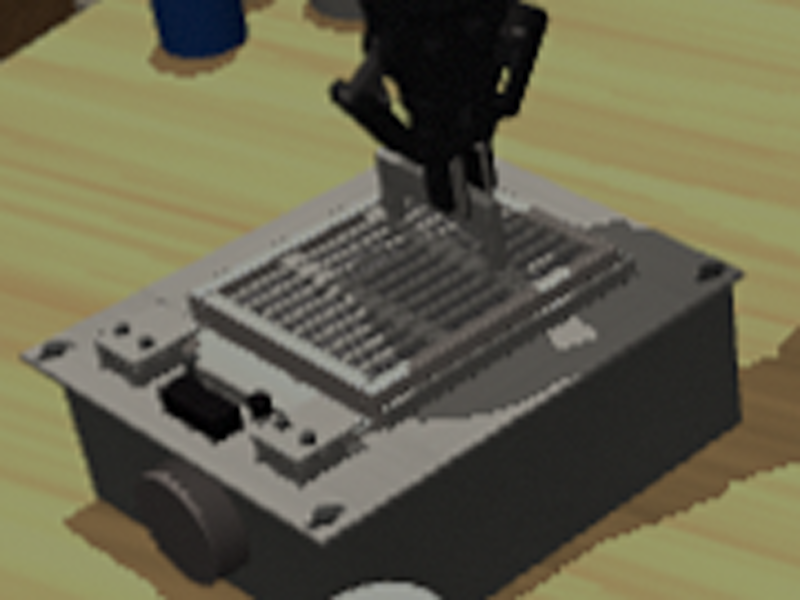

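```bash
python3 -m crank '{"slide":[[0,0,0],[0,0,0],[0,0,0],[0,0,0],[0,0,0],[0,0,0],[0,0,0],[0,0,0]],"roll":[0,0,0,0,0,0,0,0],"grip":[0.010,0.011,0.012,0.014,0.018,0.022,0.026,0.03]}' 20; python3 st.py; python3 -m crank '{"slide":[[0,0,-0.005],[0,0,-0.015],[0,0,-0.03],[0,0,-0.05],[0,0,-0.07],[0,0,-0.09],[0,0,-0.10],[0,0,-0.10]],"roll":[0,0,0,0,0,0,0,0],"grip":[0.03,0.03,0.03,0.03,0.03,0.03,0.03,0.03]}' 20; python3 st.py; python3 -c "
from h import *
import pickle
im=get_image('wrist');pickle.dump(im,open('w26.pkl','wb'));f=im['frame'];save('w26',f)
im=get_image('scene');f=im['frame'];save('s26',cv2.resize(f[80:215,90:270],(800,600),interpolation=cv2.INTER_CUBIC));save('s26f',f)
"
```

```text
time_s: 30.75
position: [0.4694, -0.1516, 0.1579]
tool_rot: [[0.257, 0.966, 0.001], [0.966, -0.257, -0.001], [-0.0, 0.002, -1.0]]
ft_force: [1.0, 0.2, -0.4]
grip_width: 0.0299
t 30.75 p [ 0.4694 -0.1516  0.1579] yaw -14.9 tilt [ 0.001 -0.001 -1.   ] F [ 1.   0.2 -0.4] T [ 0.04  0.01 -0.04] w 0.0299 q6 -16.8
time_s: 31.55
position: [0.4693, -0.1514, 0.2591]
tool_rot: [[0.257, 0.966, 0.003], [0.966, -0.257, -0.002], [-0.001, 0.003, -1.0]]
ft_force: [0.3, -0.8, 0.2]
grip_width: 0.0302
t 31.55 p [ 0.4693 -0.1514  0.2591] yaw -14.89 tilt [ 0.003 -0.002 -1.   ] F [ 0.3 -0.8  0.2] T [0.01 0.01 0.01] w 0.0302 q6 -16.8
```

View pics/w26.png

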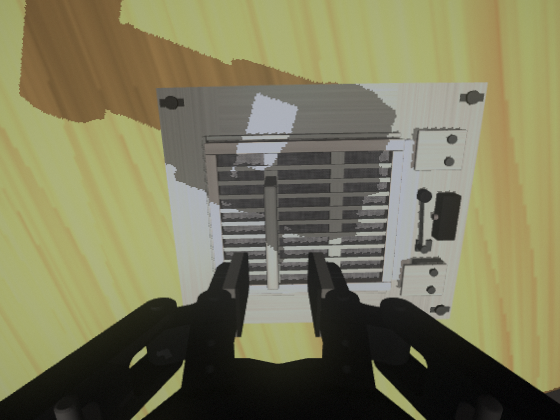

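View pics/s26.png

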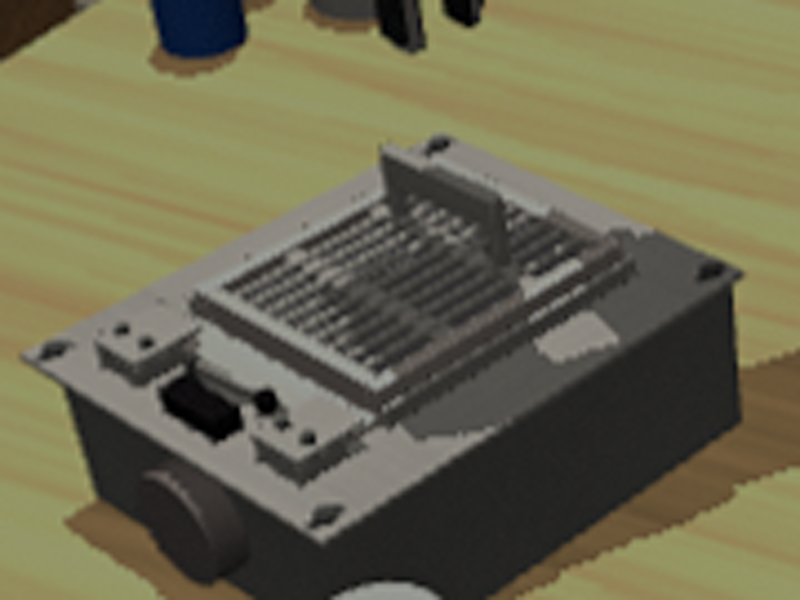

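View pics/s26f.png

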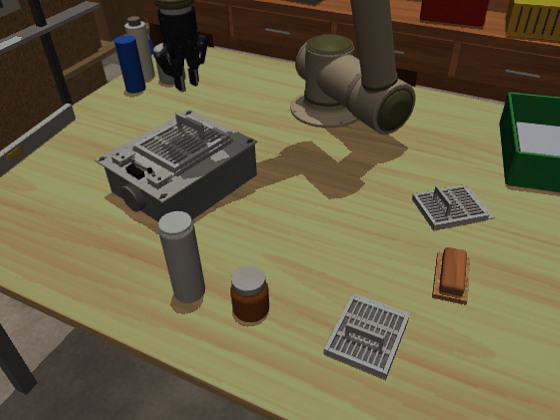

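```bash
python3 -c "
from h import *
import pickle
f=pickle.load(open('w26.pkl','rb'))['frame'].astype(float)
g=lambda a:np.clip((a-40)*1.2,0,255).astype(np.uint8)
save('w26a',cv2.resize(g(f[75:195,150:310]),(800,600),interpolation=cv2.INTER_CUBIC))
save('w26b',cv2.resize(g(f[75:195,340:500]),(800,600),interpolation=cv2.INTER_CUBIC))
save('w26c',cv2.resize(g(f[230:330,340:480]),(800,571),interpolation=cv2.INTER_CUBIC))
"
```

```text
(no output)
```

View pics/w26a.png

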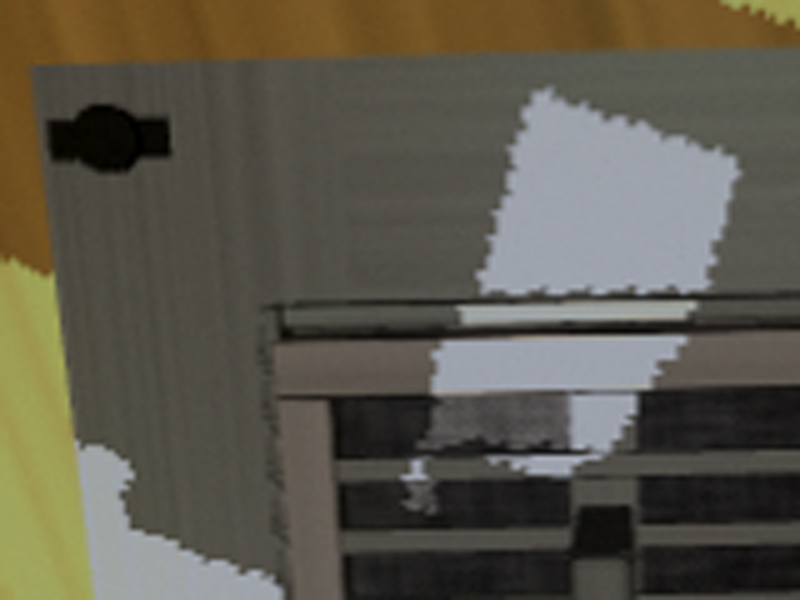

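View pics/w26b.png

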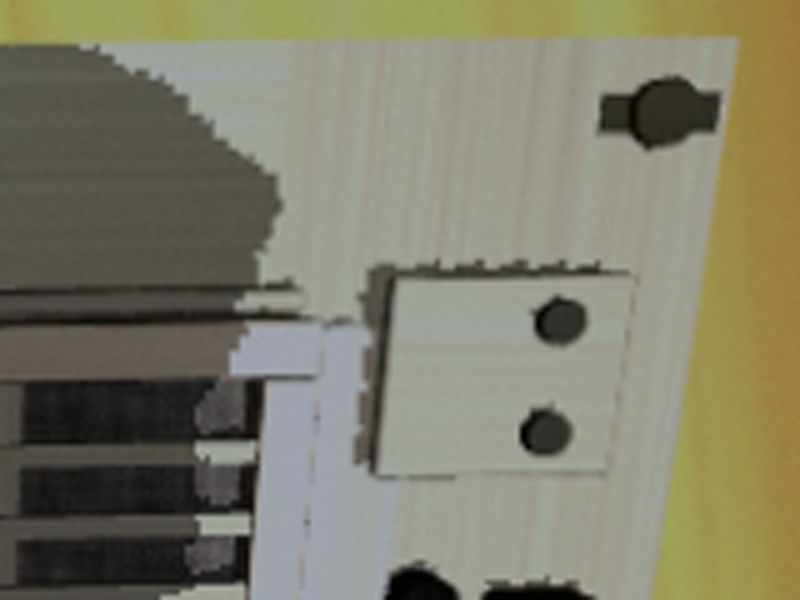

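View pics/w26c.png

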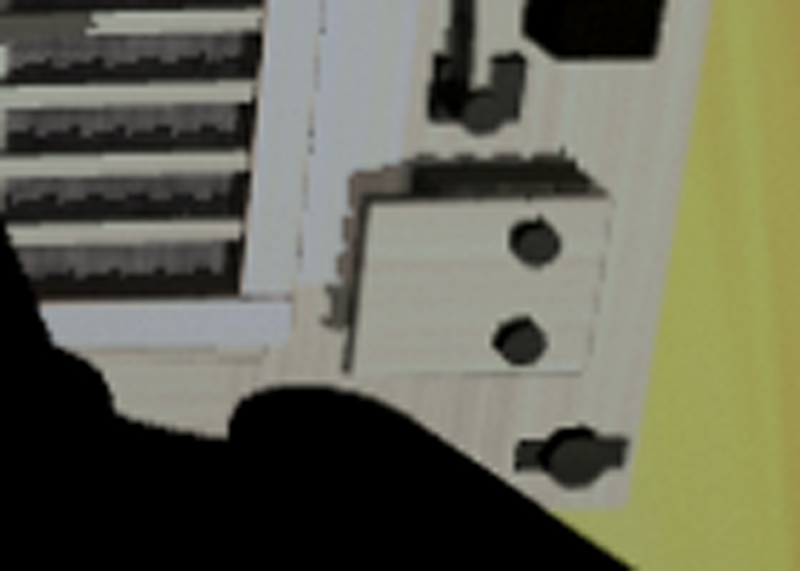

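```bash
python3 -c "
from h import *
import pickle
from scipy.optimize import least_squares
im=pickle.load(open('w26.pkl','rb'))
def fit(P,U,full):
    P=np.array(P);U=np.array(U)
    def W(q):
        R=cv2.Rodrigues(np.array([0,0,q[2]]))[0]
        if full: R=R@cv2.Rodrigues(np.array([0.,q[4],0]))[0]
        return P@R.T+[q[0],q[1],q[3] if full else 0.104]
    S=least_squares(lambda q:(proj(im,W(q))-U).ravel(),[.5,-.18,-.24]+([.104,0] if full else []))
    return S.x,S.fun
p,r=fit([(-.15,.125,0),(.15,.125,0),(.15,-.125,0)],[(156.6,88.2),(487.6,82.6),(449.9,318.9)],0);print('plate',p.round(4),r.round(1))
c,r=fit([(-.088,.075,.022),(.088,.075,.022),(.088,-.075,.022)],[(205,144),(405,139.4),(391.1,289.9)],1);print('cass',c.round(4),r.round(1))
d=c[:2]-p[:2];cs,sn=np.cos(p[2]),np.sin(p[2]);print('in plate',cs*d[0]+sn*d[1],-sn*d[0]+cs*d[1],'yaw',c[2]-p[2])
im=get_image('top');s=get_image('scene')
for t in ('cassette','lever','spray_can','jar','sanding_block'):
  for r in silhouettes(t,s)[:3]: print(t,round(r['confidence'],2),np.round(r['box']))
"
```

```text
plate [ 0.5054 -0.1849 -0.2387] [-0.   0.2  0.3 -0.  -0.3 -0.2]
cass [ 0.489  -0.1793 -0.2344  0.1021 -0.0045] [ 0.  0.  0. -0. -0.  0.]
in plate -0.01733814737467687 0.0015481440076693075 yaw 0.004353739171325949
cassette 0.94 [368. 337.  84.  85.]
cassette 0.78 [181. 146. 100.  65.]
cassette 0.66 [453. 208.  84.  48.]
spray_can 0.62 [182. 259.  46.  92.]
jar 0.61 [451. 275.  41.  57.]
jar 0.59 [249. 295.  37.  56.]
jar 0.56 [182. 258.  49.  90.]
sanding_block 0.95 [452. 275.  40.  56.]
```

```bash
python3 -c "
from rig import *
print(observe()['time_s']);print(close_job())"
```

```text
32.0
the job is handed in; nothing more can be done
None
```

The cassette is refitted and let go: its flange is under both keepers, its near edge is behind the lip, and it holds the lever in. I handed the job in at 32.0 s of the 54 s allowed; no verdict came back.

**How it went:** I chose the largest of the three grilled panels, top picture (245, 237). I gripped it by the handle bar and set its near end on the lip so that the far edge tilted down. The first push yawed it about 1.5° and it went no further. I backed off, took a shallower grip, and then moved the grip 20 mm along the bar, in line with the lever. I pushed with less downward load until it met the stops, eased the near edge down and released. The wrist force readings between moves peaked at about 31 N; I could not read the cassette-to-box contact force directly.

**Last checks, from a wrist-picture fit after release:**

| Check | Measured | Required |
|---|---|---|
| Origin along x | 17.3 mm to −x of the top plate's centre | 14 to 18 mm seated |
| Sideways | 1.5 mm | within 6 mm |
| Yaw | 0.004 rad | below 0.06 rad |
| Tilt (pitch only; roll was not fitted) | 0.005 rad | below 0.03 rad |
| Underside height | 102 mm (picture error about 2 mm) | 101 to 107 mm |

- **Plate shift:** I did not measure it. Even a full 6 mm either way leaves the cassette between −23 and −11 mm in the box's frame, inside the −26 to −5 mm limit.
- **Lever:** the pictures show the roller pushed in. The network did not find the lever in the last scene picture, so its angle rests on the cassette being within 4 mm of the stops.
- **Bystanders:** the spray can, jar and sanding block show in the scene picture where they began. The network gave the jar some extra hits on the other two, but one sits on the jar itself.
- **Robot:** it was clear of the cassette, with the wrist force near zero.

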